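# Pry the pressed-on lid of a boiler pot loose

## Task

Use the pry bar, with the round rod of the pivot stand as its fulcrum, to lever the pressed-on lid of the boiler pot up by at least 8 mm: slip the blade gently under the lid's rim without ramming the pot, and leave the lid to the bar, not the gripper. Then draw the bar out and lay it flat on the rubber mat again, let go of it, and leave the other things where they are.

Things in the scene. Friction and masses are not known exactly. Their poses are not given: they have to be found in the camera images.
- bar: loose pry bar, 200 mm long, 0.25 kg, flat on the mat. Origin: mid-length, on its flat underside; x points to the blade's tip, z up. Steel blade x = -15 to 100 mm, 24 wide, 7 thick; wooden handle x = -100 to -10 mm, 26 wide, 22 high, undersides level with each other; thin steel ferrule at x = -13 mm. Centre of mass near x = +7 mm
- bar_tip (a point): middle of the blade tip's lower edge, 100 mm ahead of the bar's origin
- pot: stainless round boiler pot, fixed to the bench. Origin: centre of its underside, on its upright axis. Foot 144 mm across, body 124 mm across up to a flat shoulder at z = 66 mm, above it a neck 100 mm across, over which the lid is pressed. A brass outlet sticks out on the side away from the pivot stand
- lid: pressed-on steel lid, 128 mm across, rim 9 mm thick, no handle. Origin on the pot's axis, level with the rim's underside: 84 mm above the bench when fully home. Below the rim is an open gap all round, 18 mm high (down to the pot's shoulder) and 14 mm deep (in to the neck). The lid moves straight up only, at most 16 mm above home, about 36 N all the way, and stays where it is left
- lid_top (a point): centre of the lid's top, 15 mm above the underside of its rim: 99 mm above the bench with the lid fully home; at the start the lid sits 0 to 2 mm above home
- pivot: fixed steel pivot stand beside the pot: a base 44 x 90 mm, an upright web 18 mm thick and 70 mm wide, and along its top a level round rod 16 mm thick and 80 mm long, the fulcrum. Origin on the bench under the middle of the rod; the rod lies along y, x points to the pot's axis. The rod's axis is 86 to 96 mm from the pot's axis
- pivot_top (a point): middle of the rod's top line, 74 mm above the bench: 10 mm below the underside of a lid that is fully home
- mat: black rubber mat, 300 x 200 x 4 mm, fixed to the bench, left or right of the pot; origin at the centre of its underside, long side along x
- tray: grey open parts tray, 260 x 190 x 35 mm, fixed, on the other side from the mat; origin at the centre of its underside
- spanner: 170 mm steel spanner lying in the tray; leave it alone
- burr: dark steel cone, 52 mm across, 34 mm high, in the tray; leave it alone
- collar: brass ring, 60 mm across, 18 mm high, in the tray; leave it alone
- spray: spray can, 56 mm across, 170 mm high, standing beyond the pot; leave it alone
- jar: closed jar, 66 mm across, 85 mm high, to the right of the pot; leave it alone
- bowl: steel bowl, 100 mm across, 45 mm high, to the left of the pot; leave it alone
Mind the look-alikes: they are no part of the job. Of the things like the bar, leave any that is blue; of the rest the larger one is meant. What is shaped like the pivot but red or turquoise is not meant.

How it is judged:
On the way:
1. the bar, bearing on the pivot rod and on the lid together, has lifted the lid at least 8 mm above home (height (world z) of lid above 0.092 m and contact force between bar and pivot above 3 N and contact force between bar and lid above 1 N), for 0.1 s.
At the end, for the whole second after the job is handed in: The lid is at least 8 mm above its home position (underside of its rim above 92 mm), and the bar lies still and flat, right side up (within 0.1 rad), on the mat, its origin within 80 mm of the mat's centre along the mat's x and 70 mm along its y (height (world z) of lid above 0.092 m and x of bar in the frame of mat between -0.08 and 0.08 m and y of bar in the frame of mat between -0.07 and 0.07 m and height (world z) of bar below 0.012 m and angle between bar's own z axis and vertical below 0.1 rad and linear speed of bar below 0.02 m/s); the robot touches nothing.
It fails at once if the pot is rammed with the bar (more than 40 N) (contact force between bar and pot above 40 N).
It fails at once if the gripper pushes or pulls on the lid (more than 5 N) (contact force between any of the fingers, the arm and lid above 5 N).
It fails at once if a bystander is shifted more than 30 mm (distance of any of spanner, burr, collar, spray, jar, bowl from where it was at the start of the episode above 0.03 m).
It also fails if it takes over 61 s, if anything falls off the work surface, if the arm or the gripper's body presses on something with over 40 N, if the wrist force passes 120 N, or if a joint passes its speed limit or range.

## Robot

A 6-joint arm with a two-finger parallel gripper is mounted at the origin on the work surface. World frame = base frame: x ahead of the robot, y to its left, z up, the work surface at z = 0. Lengths are in m, angles in rad, forces in N, time in s.
With the tool pointing down it reaches from about 0.325 to 0.775 m from the base axis. Payload 5.5 kg.
Tool frame: the origin (TCP) lies at the very end of the fingers, on their centre line; the grasp point (between the pads) lies manip.hold_point_z behind it (manip.hold_point_z is the distance from the TCP to the grasp point, in m); z points along the fingers, y is the direction in which the jaws open and shut (so a half turn about z gives the same grasp; the last joint's range is limited). The gripper opens to 85 mm and grips with 20 to 120 N. Pads are 22 mm wide; open, the fingers measure 114 mm over their backs; the gripper's body (76 mm by 85 mm) begins 54 mm behind the grasp point. The pads swing forward as they close: fully open they stand 13 mm farther back than shut.
Start: joints at [-1.189, 0.091, 1.231, -0, 1.82, -0.057], TCP at [0.255, -0.543, 0.231] pointing down, gripper open.
Joint ranges: [-2.87, 2.87], [-0.86, 2.18], [0.17, 2.46], [-1.51, 4.65], [0.06, 2.69], [-2.65, 2.65]. Speed limits (rad/s): [2.57, 2.57, 3.01, 3.14, 3.14, 3.14].

## Interface

Orientations are given as a rotation vector (axis times angle).
In Python, from rig import readout, eyes, manip gives the robot as it stands. The module is installed in compiled form; this text tells all that it offers.
- The arm moves only by the tool apply_moves, never from a script. Its argument "steps" is a list of rows, each a list of 7 numbers: the shift along the tool's x, y, z in cm, then the turn, a rotation vector about the tool's x, y, z in degrees, then the opening, from -1 (shut) to 1 (fully open). A call has 1 to 8 rows; each row is the pose to reach, as a shift and turn from the pose commanded when the call began, along the tool's axes at that moment; what a row does not reach only later rows make up. A row lasts 1/12 s, in which the tool goes at most 41.7 mm and 7.16 degrees, less where a joint would pass 70% of its speed; a pose out of reach is approached as far as the arm can. A call with a gripper value outside its range is refused whole. The fingers move at their own pace and stop on an object; "newtons" is the grip in N (left out, the last holds). Time passes only in rows, so rows that repeat a pose let the fingers close. It gives the time, the measured TCP pose, the force and the opening at its end, in the units of the state.
- readout.get_obs(): the state, without advancing time (a new reading comes with each control period).
- eyes.capture(name): name is "scene" or "top" or "wrist"; returns a dict with "image" (384x512x3 uint8, red, green, blue), "mtx" (3x3 intrinsics, pixels), "extrinsics" (4x4, takes a point from camera to world coordinates). Camera axes: x right, y down, z forward; pixel columns grow to the right and rows downward; lengths in m; the calibration is good to about 2 mm. A picture is of the moment at which its call begins. There is no depth.
- manip.job_done(): hands the job in, once; it reports no verdict.
The state is a dict: "time_s": time; "joint_pos": joint angles; "qvel": joint speeds; "joint_torque": joint torques, N m; "tcp_pos": TCP position; "tool_rot": TCP orientation; "force": force on the tool from outside, world axes, zero at the start; "wrist_torque": the same for the moment, N m; "grip_width": finger opening in m.
Only numpy, scipy, OpenCV 4.12 (cv2) and the standard library are available. Lean on these libraries where they do the work, as an engineer would, in place of code of your own. Each camera call takes 0.05 s, during which the arm holds its last target.

## Working session

There is one attempt and no reset: what is moved stays moved. The work goes in short steps, Python scripts to look and compute and a tool call to move; the robot and the scene stay as the last step left them, time stands still between calls to the robot, and variables do not carry over. Pictures are saved under pics/ and viewed, and the job is handed in when it is done.

Besides the shell and the picture viewer there is one more tool, called after "Emit:" in YAML: its name, and indented under it one key for each argument. apply_moves: Moves the arm, as the interface text tells. Its arguments: {"type":"object","properties":{"steps":{"type":"array","items":{"type":"array","items":{"type":"number"}}},"newtons":{"type":"number"}},"required":["steps"]}

```bash
mkdir -p pics
python3 - <<'E'
from rig import readout, eyes, manip
import cv2,numpy as np
print(readout.get_obs()); print(manip.hold_point_z)
for n in ["scene","top","wrist"]:
    c=eyes.capture(n); cv2.imwrite(f"pics/{n}0.png",cv2.cvtColor(c["image"],cv2.COLOR_RGB2BGR))
    np.savez(f"pics/{n}0.npz",**c); print(n,c["mtx"],c["extrinsics"])
E
```

```text
{'time_s': 0.0, 'joint_pos': array([-1.18875989e+00,  9.18599492e-02,  1.23186169e+00, -2.77535151e-06,
        1.81981820e+00, -5.67487761e-02]), 'qvel': array([-3.61346209e-06,  1.74248620e-04,  1.81658922e-04, -4.01331927e-04,
       -1.06147806e-03, -3.56225155e-04]), 'joint_torque': array([ 1.79143481e-03, -4.58733594e+01, -4.18024850e+01, -1.61031414e-05,
        1.16550564e-02,  5.58607701e-05]), 'tcp_pos': array([ 0.25476987, -0.5429127 ,  0.23016389]), 'tool_rot': array([-3.06441331e+00, -6.83307114e-01,  4.99141096e-04]), 'force': array([ 0.01291509, -0.12999401,  0.02325606]), 'wrist_torque': array([-0.02057402, -0.0009589 ,  0.09126455]), 'grip_width': 0.08544825722794343}
0.0187
scene [[393.80056495   0.         256.75880223]
 [  0.         393.80056495 188.69639323]
 [  0.           0.           1.        ]] [[-0.0726048   0.83665582 -0.54289556  1.13732562]
 [ 0.99736003  0.06157563 -0.03848902 -0.06385482]
 [ 0.00122707 -0.54425682 -0.83891776  1.13660845]
 [ 0.          0.          0.          1.        ]]
top [[357.4250357    0.         255.77497687]
 [  0.         357.4250357  190.73293424]
 [  0.           0.           1.        ]] [[-0.02348197 -0.99237048  0.12103478  0.33398137]
 [-0.9996272   0.02499396  0.01098895 -0.10726945]
 [-0.01393025 -0.12073162 -0.99258744  1.22495181]
 [ 0.          0.          0.          1.        ]]
wrist [[286.76091647   0.         257.90196049]
 [  0.         286.76091647 190.69736331]
 [  0.           0.           1.        ]] [[ 0.42435857 -0.86802018 -0.25779986  0.3220432 ]
 [-0.9054929  -0.40728412 -0.11917323 -0.51347992]
 [-0.00155302  0.28400812 -0.95882062  0.37404618]
 [ 0.          0.          0.          1.        ]]
```

View pics/scene0.png

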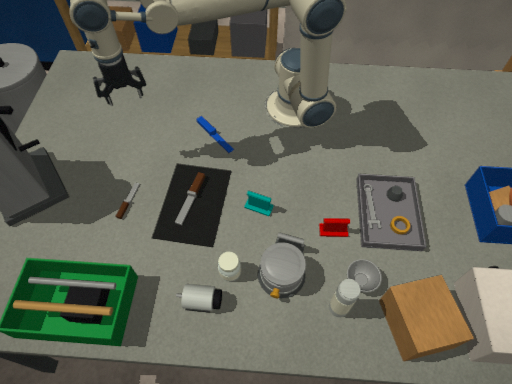

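View pics/top0.png

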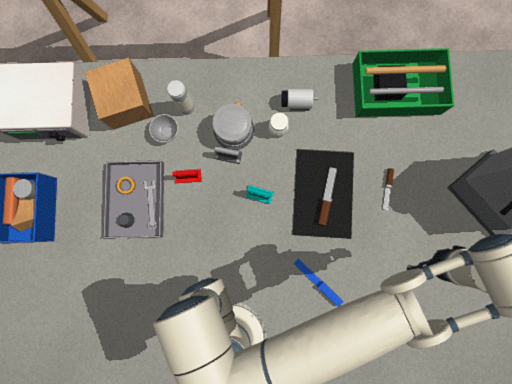

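View pics/wrist0.png

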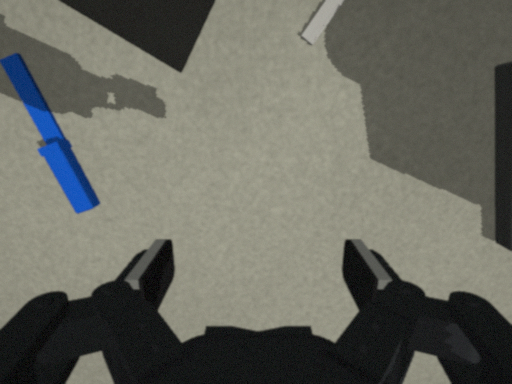

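```bash
cat > h.py <<'E'
import numpy as np,cv2
from scipy.spatial.transform import Rotation as R
def load(n): return dict(np.load(f"pics/{n}.npz"))
def cap(name,tag):
    from rig import eyes
    c=eyes.capture(name); np.savez(f"pics/{tag}.npz",**c)
    cv2.imwrite(f"pics/{tag}.png",cv2.cvtColor(c["image"],cv2.COLOR_RGB2BGR)); return c
def crop(tag,x0,y0,x1,y1,s):
    im=cv2.imread(f"pics/{tag}.png")[y0:y1,x0:x1]
    cv2.imwrite(f"pics/{tag}_c.png",cv2.resize(im,None,fx=s,fy=s,interpolation=cv2.INTER_CUBIC))
def ray(c,uv,z):
    uv=np.atleast_2d(uv).astype(float)
    d=np.c_[uv,np.ones(len(uv))]@np.linalg.inv(c["mtx"]).T@c["extrinsics"][:3,:3].T
    o=c["extrinsics"][:3,3]; return o+d*((z-o[2])/d[:,2])[:,None]
def proj(c,p):
    p=np.atleast_2d(p); E=np.linalg.inv(c["extrinsics"]); q=p@E[:3,:3].T+E[:3,3]
    q=q@c["mtx"].T; return q[:,:2]/q[:,2:]
E
python3 - <<'E'
from h import *
c=load("top0"); im=c["image"]; hsv=cv2.cvtColor(im,cv2.COLOR_RGB2HSV)
# mat: dark
m=(im.max(2)<45).astype(np.uint8)
sub=np.zeros_like(m); sub[140:245,285:362]=1
def big(m):
    k,_=cv2.findContours(m.copy(),cv2.RETR_EXTERNAL,cv2.CHAIN_APPROX_NONE); return max(k,key=cv2.contourArea)
k=big(m*sub); r=cv2.minAreaRect(k); b=cv2.boxPoints(r); P=ray(c,b,.004); print("mat",P[:,:2],P.mean(0))
roi=np.zeros_like(m); roi[155:232,305:348]=1
br=((hsv[...,1]>110)&(im[...,0]>50)).astype(np.uint8)*roi
st=((im.min(2)>100)).astype(np.uint8)*roi
for n,mm,z in(("handle",br,.026),("blade",st,.011)):
    k=big(mm);r=cv2.minAreaRect(k);P=ray(c,cv2.boxPoints(r),z);print(n,cv2.contourArea(k),P[:,:2],P.mean(0)[:2])
crop("top0",180,85,300,205,6)
crop("scene0",220,180,340,310,5)
E
```

```text
mat [[ 0.32961446 -0.21488999]
 [ 0.62359948 -0.23892737]
 [ 0.60900998 -0.43753092]
 [ 0.31634298 -0.40795322]] [ 0.46964172 -0.32482538  0.004     ]
handle 164.5 [[ 0.36419255 -0.29764787]
 [ 0.44163582 -0.31669498]
 [ 0.43552553 -0.34348056]
 [ 0.35819503 -0.32424548]] [ 0.39988723 -0.32051722]
blade 217.5 [[ 0.44495147 -0.32007037]
 [ 0.55959792 -0.34509465]
 [ 0.55388189 -0.37320075]
 [ 0.43939088 -0.34788597]] [ 0.49945554 -0.34656293]
```

View pics/top0_c.png

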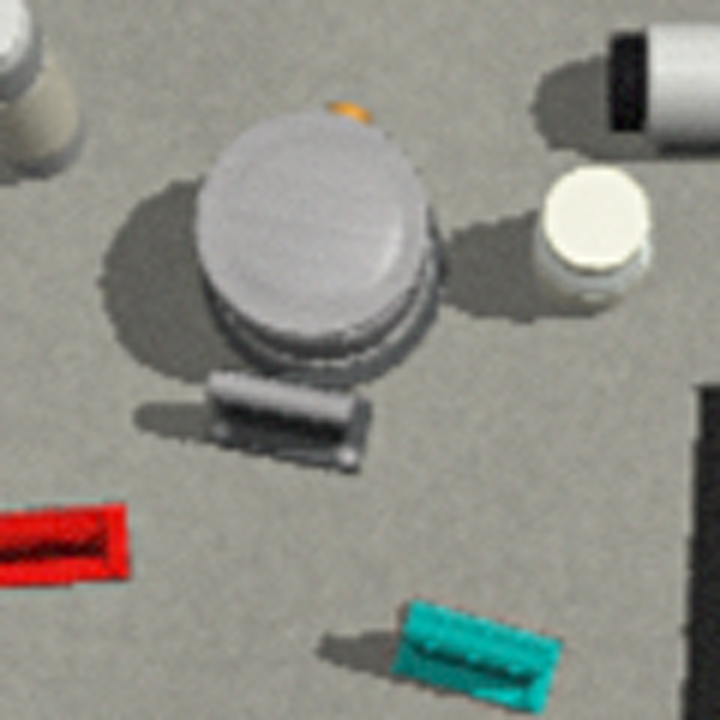

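View pics/scene0_c.png

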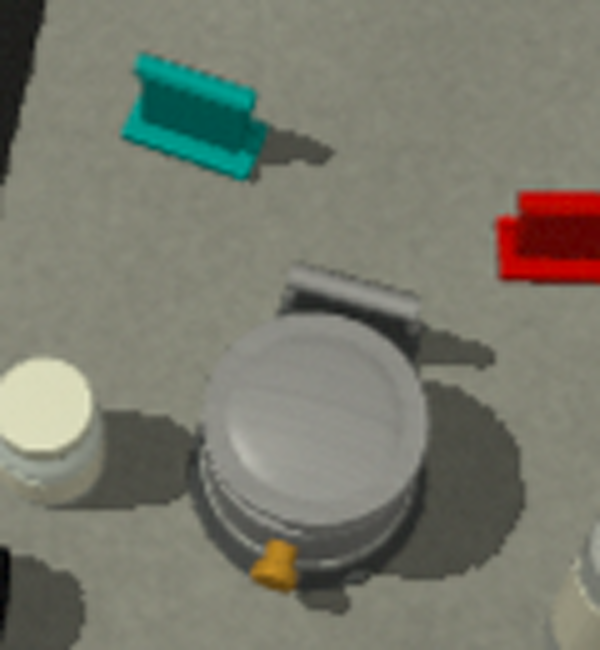

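Run:
```python
from h import *
t=load("top0"); s=load("scene0")
tc=lambda p:np.array(p,float)/6+[180,85]-.4
sc=lambda p:np.array(p,float)/5+[220,180]-.4
# lid rim: ellipse extents top (198..428,108..342); scene (203..428,313..525)
for z in(.093,.099): print("lid",z,ray(t,tc([[313,225]]),z)[0],ray(s,sc([[315,419]]),z)[0])
# rod top line ends 
for z in (.07,.074):
  a=ray(t,tc([[211,381],[357,402]]),z); b=ray(s,sc([[296,268],[418,302]]),z)
  for q in(a,b):
    q=q[np.argsort(q[:,1])]; d=q[1]-q[0]; print("rod",z,q[:,:2],q.mean(0)[:2],np.linalg.norm(d),np.degrees(np.arctan2(-d[0],d[1])))
# outlet & base direction
# red blob segmentation lid check via Hough
g=cv2.cvtColor(t["image"],cv2.COLOR_RGB2GRAY)
g=cv2.resize(g[85:205,180:300],None,fx=6,fy=6,interpolation=cv2.INTER_CUBIC)
print(cv2.HoughCircles(g,cv2.HOUGH_GRADIENT_ALT,1.5,100,param1=150,param2=.7,minRadius=95,maxRadius=130))
```

```text
lid 0.093 [ 0.70001337 -0.02155537  0.093     ] [ 0.70646258 -0.02105222  0.093     ]
lid 0.099 [ 0.69807319 -0.02200971  0.099     ] [ 0.70893974 -0.02129831  0.099     ]
rod 0.07 [[ 0.60631747 -0.04249789]
 [ 0.62029459  0.03783749]] [ 0.61330603 -0.0023302 ] 0.08154221469136821 -9.869790211601112
rod 0.07 [[ 0.60137907 -0.03507681]
 [ 0.6185359   0.0383324 ]] [0.60995748 0.00162779] 0.07538745431932209 -13.154753296788597
rod 0.074 [[ 0.60537427 -0.04272221]
 [ 0.61930299  0.03733493]] [ 0.61233863 -0.00269364] 0.08125980562699056 -9.869790211601032
rod 0.074 [[ 0.60338898 -0.03518474]
 [ 0.62048146  0.03794917]] [0.61193522 0.00138222] 0.07510473593648688 -13.154753296788572
[[[310.5     237.      117.22977]]]
```

```bash
cat >> h.py <<'E'
def move(tx,yaw,pitch=0.,pos=None,rot=None):
    """tcp target world, tool x yaw deg, pitch deg (tool x up) -> row in tool frame at current measured pose"""
    from rig import readout
    o=readout.get_obs(); p=o["tcp_pos"] if pos is None else np.array(pos); r=R.from_rotvec(o["tool_rot"] if rot is None else rot)
    t=R.from_euler("z",yaw,degrees=True)*R.from_euler("y",-pitch,degrees=True)*R.from_euler("x",180,degrees=True)
    d=r.inv().apply(np.array(tx)-p)*100; q=(r.inv()*t).as_rotvec(degrees=True)
    print("row",np.round(np.r_[d,q],2))
def pose():
    from rig import readout
    o=readout.get_obs(); m=R.from_rotvec(o["tool_rot"]).as_matrix()
    print("t %.2f tcp %s yaw %.2f pitch %.2f roll %.2f w %.4f F %s M %s"%(o["time_s"],np.round(o["tcp_pos"],4),np.degrees(np.arctan2(m[1,0],m[0,0])),np.degrees(np.arcsin(m[2,0])),np.degrees(np.arcsin(m[2,1])),o["grip_width"],np.round(o["force"],2),np.round(o["wrist_torque"],2)))
    return o,m
E
python3 - <<'E'
from h import *
pose(); move([.421,-.326,.13],-14.6)
E
```

```text
t 0.15 tcp [ 0.2548 -0.543   0.2304] yaw 25.14 pitch 0.01 roll -0.09 w 0.0852 F [ 0.36  0.93 -0.21] M [ 0.   -0.03  0.04]
row [ 2.426e+01 -1.257e+01  1.006e+01 -9.000e-02  3.000e-02  3.974e+01]
```

Emit:
apply_moves:
  steps:
    - [24.3,-12.6,10.0,0,0,39.7,0]
    - [24.3,-12.6,10.0,0,0,39.7,0]
    - [24.3,-12.6,10.0,0,0,39.7,0]
    - [24.3,-12.6,10.0,0,0,39.7,0]
    - [24.3,-12.6,10.0,0,0,39.7,0]
    - [24.3,-12.6,10.0,0,0,39.7,0]
    - [24.3,-12.6,10.0,0,0,39.7,0]
    - [24.3,-12.6,10.0,0,0,39.7,0]
  newtons: 80

```text
time_s: 0.82
tcp_pos: [0.4233, -0.3203, 0.1279]
tool_rot: [-3.112, 0.39, 0.004]
force: [-0.0, 0.6, -0.0]
grip_width: 0.0431
```

Emit:
apply_moves:
  steps:
    - [0,0,0,0,0,0,0]
    - [0,0,0,0,0,0,0]
    - [0,0,0,0,0,0,0]

```text
time_s: 1.07
tcp_pos: [0.4209, -0.3271, 0.132]
tool_rot: [3.115, -0.399, 0.001]
force: [-0.1, -0.7, 0.2]
grip_width: 0.0431
```

Run:
```python
from h import *
pose(); cap("wrist","w1"); cap("top","t1")
```

```text
t 1.07 tcp [ 0.4209 -0.3271  0.132 ] yaw -14.61 pitch 0.04 roll 0.06 w 0.0431 F [-0.11 -0.71  0.18] M [0.01 0.02 0.04]
```

View pics/w1.png

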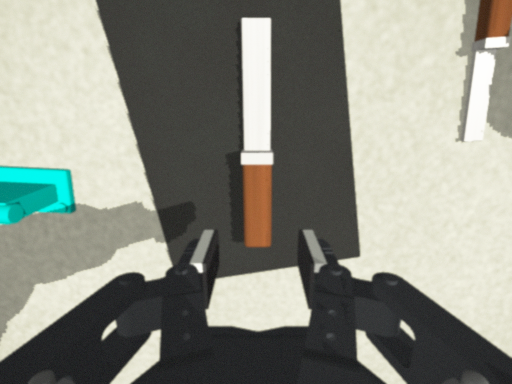

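Run:
```python
from h import *
c=load("w1"); im=c["image"]; hsv=cv2.cvtColor(im,cv2.COLOR_RGB2HSV)
roi=np.zeros(im.shape[:2],np.uint8); roi[8:255,225:290]=1
br=((hsv[...,1]>130)&(im[...,0]>60)).astype(np.uint8)*roi
st=((im.min(2)>150)).astype(np.uint8)*roi
for n,mm,z in(("handle",br,.026),("blade",st,.011)):
    k,_=cv2.findContours(mm,cv2.RETR_EXTERNAL,cv2.CHAIN_APPROX_NONE);k=max(k,key=cv2.contourArea)
    r=cv2.minAreaRect(k);P=ray(c,cv2.boxPoints(r),z);print(n,cv2.boxPoints(r).round(1).tolist(),P[:,:2].round(4).tolist(),P.mean(0)[:2])
# ends
tip=ray(c,[[256.5,17]],.011)[0]; end=ray(c,[[258,246.5]],.026)[0]; a=tip-end
print(tip,end,np.linalg.norm(a[:2]),np.degrees(np.arctan2(a[1],a[0])),(tip+end)/2)
```

```text
handle [[242.0, 166.0], [271.0, 166.0], [271.0, 246.0], [242.0, 246.0]] [[0.4467, -0.3199], [0.4402, -0.3448], [0.3641, -0.326], [0.3712, -0.2989]] [ 0.40552604 -0.3223937 ]
blade [[241.0, 18.0], [272.0, 18.0], [272.0, 164.0], [241.0, 164.0]] [[0.5627, -0.3505], [0.5563, -0.375], [0.4386, -0.3461], [0.446, -0.3179]] [ 0.50089265 -0.34739237]
[ 0.56016626 -0.36296405  0.011     ] [ 0.36674677 -0.31369962  0.026     ] 0.19959480521185 -14.289546098085879 [ 0.46345652 -0.33833184  0.0185    ]
```

Run:
```python
from h import *
move([.4247,-.3284,.007],-14.3)
```

```text
row [ 3.900e-01 -1.000e-02  1.251e+01  5.000e-02 -6.000e-02 -3.700e-01]
```

Emit:
apply_moves:
  steps:
    - [0.4,0.0,4,0,0,-0.3,0]
    - [0.4,0.0,8,0,0,-0.3,0]
    - [0.4,0.0,11,0,0,-0.3,0]
    - [0.4,0.0,11.8,0,0,-0.3,0]
    - [0.4,0.0,12,0,0,-0.3,0]
    - [0.4,0.0,12,0,0,-0.3,0]
    - [0.4,0.0,12,0,0,-0.3,0]

```text
time_s: 1.75
tcp_pos: [0.4263, -0.3284, 0.0142]
tool_rot: [3.115, -0.391, 0.005]
force: [-0.1, -0.9, 0.3]
grip_width: 0.0427
```

Run:
```python
from h import *
pose()
move([.4247,-.3284,.007],-14.3)
```

```text
t 1.75 tcp [ 0.4263 -0.3284  0.0142] yaw -14.30 pitch 0.22 roll 0.11 w 0.0427 F [-0.06 -0.92  0.3 ] M [0.09 0.02 0.01]
row [-0.16  0.04  0.71  0.11 -0.22  0.  ]
```

Emit:
apply_moves:
  steps:
    - [-0.1,0.0,0.3,0,0,0,0]
    - [-0.1,0.0,0.3,0,0,0,0]
    - [-0.1,0.0,0.3,0,0,0,0]

```text
time_s: 2.0
tcp_pos: [0.4247, -0.3271, 0.0095]
tool_rot: [3.116, -0.39, 0.003]
force: [-0.6, 0.1, -0.1]
grip_width: 0.0429
```

Emit:
apply_moves:
  steps:
    - [0,0.0,0,0,0,0,-1]
    - [0,0.0,0,0,0,0,-1]
    - [0,0.0,0,0,0,0,-1]
    - [0,0.0,0,0,0,0,-1]
    - [0,0.0,0,0,0,0,-1]
    - [0,0.0,0,0,0,0,-1]
  newtons: 100

```text
time_s: 2.5
tcp_pos: [0.4246, -0.327, 0.0093]
tool_rot: [3.116, -0.39, 0.002]
force: [-1.7, 1.4, 5.4]
grip_width: 0.0236
```

Run:
```python
from h import *
pose()
cap("wrist","w2")
```

```text
t 2.50 tcp [ 0.4246 -0.327   0.0093] yaw -14.26 pitch 0.07 roll 0.04 w 0.0236 F [-1.73  1.42  5.37] M [ 0.13  0.17 -0.04]
```

View pics/w2.png

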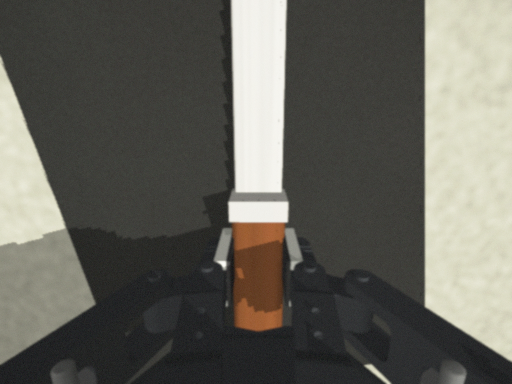

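Emit:
apply_moves:
  steps:
    - [0,0.0,-2,0,0,0,-1]
    - [0,0.0,-5,0,0,0,-1]
    - [0,0.0,-9,0,0,0,-1]
    - [0,0,-13,0,0,0,-1]
    - [0,0,-14,0,0,0,-1]
    - [0,0,-14,0,0,0,-1]
    - [0,0,-14,0,0,0,-1]

```text
time_s: 3.13
tcp_pos: [0.4241, -0.3265, 0.1472]
tool_rot: [-3.117, 0.39, 0.001]
force: [-0.8, 0.5, -3.3]
grip_width: 0.024
```

Run:
```python
from h import *
pose(); cap("wrist","w3")
move([.44,.033,.15],-12)
```

```text
t 3.13 tcp [ 0.4241 -0.3265  0.1472] yaw -14.26 pitch -0.04 roll -0.02 w 0.0240 F [-0.76  0.45 -3.32] M [0.06 0.17 0.01]
row [ -7.24 -35.2   -0.37  -0.11   0.2   -2.25]
```

View pics/w3.png

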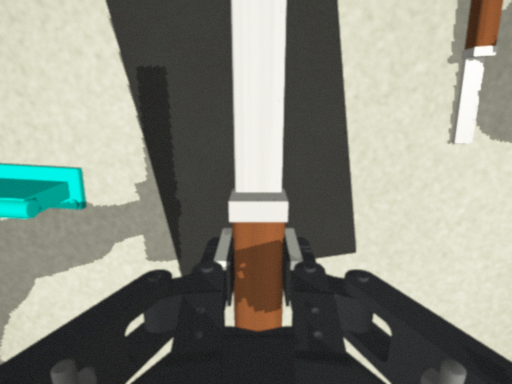

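The bar is held firmly and lifted level, with the ferrule still at v≈205 as before the lift. Next I swing over to the pot side.

Emit:
apply_moves:
  steps:
    - [-7.2,-4,-1,0,0,-2.2,-1]
    - [-7.2,-8,-1,0,0,-2.2,-1]
    - [-7.2,-12,-1,0,0,-2.2,-1]
    - [-7.2,-16,-1,0,0,-2.2,-1]
    - [-7.2,-20,-1,0,0,-2.2,-1]
    - [-7.2,-24,-1,0,0,-2.2,-1]
    - [-7.2,-28,-1,0,0,-2.2,-1]
    - [-7.2,-32,-1,0,0,-2.2,-1]

```text
time_s: 3.85
tcp_pos: [0.4282, -0.0116, 0.1549]
tool_rot: [-3.124, 0.331, 0.008]
force: [1.5, -0.8, -2.0]
grip_width: 0.024
```

Emit:
apply_moves:
  steps:
    - [0,-3,0,0,0,0,-1]
    - [0,-3.2,0,0,0,0,-1]
    - [0,-3.2,0,0,0,0,-1]
    - [0,-3.2,0,0,0,0,-1]

```text
time_s: 4.18
tcp_pos: [0.4352, 0.0172, 0.1558]
tool_rot: [3.123, -0.329, -0.007]
force: [-0.1, -0.3, -2.7]
grip_width: 0.0234
```

Run:
```python
from h import *
pose(); cap("wrist","w4"); cap("top","t4"); cap("scene","s4")
crop("t4",170,85,290,205,6); crop("s4",220,180,340,300,6)
```

```text
t 4.18 tcp [0.4352 0.0172 0.1558] yaw -12.03 pitch -0.24 roll 0.08 w 0.0234 F [-0.11 -0.33 -2.68] M [ 0.    0.09 -0.03]
```

View pics/w4.png

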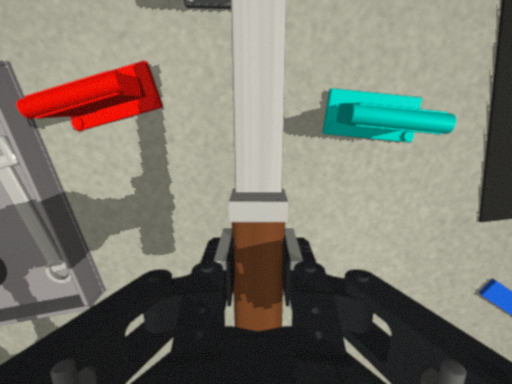

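View pics/t4_c.png

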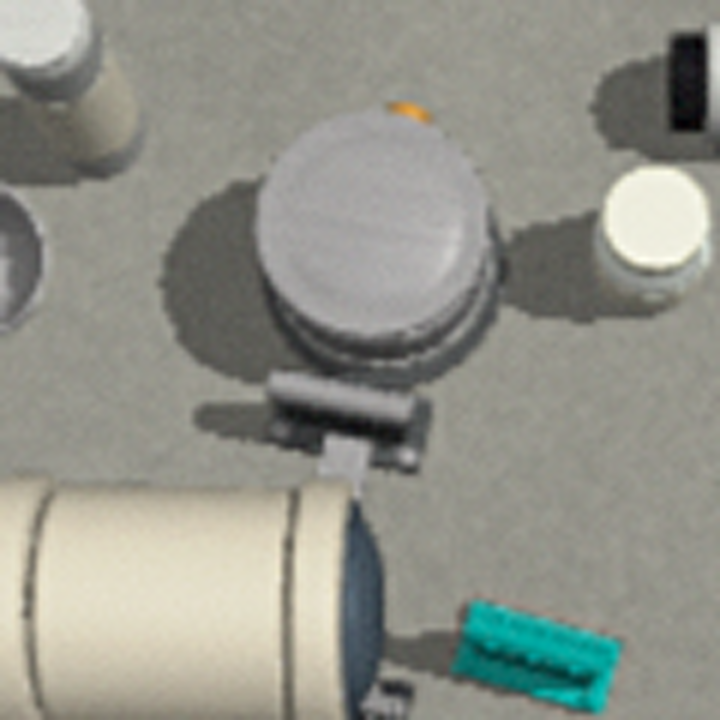

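View pics/s4_c.png

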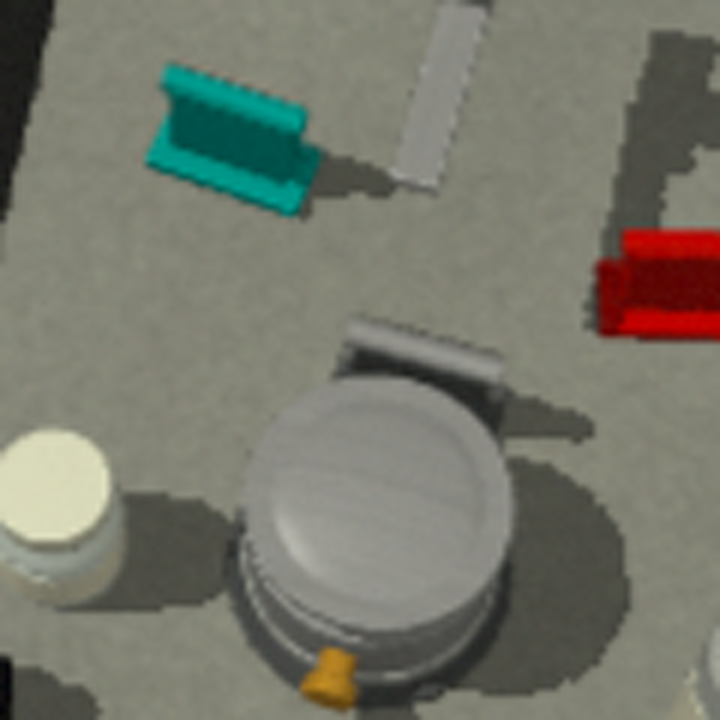

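Run:
```python
from h import *
t=load("t4"); s=load("s4")
tc=lambda p:np.array(p,float)/6+[170,85]-.42
sc=lambda p:np.array(p,float)/6+[220,180]-.42
e=np.array([.5726,-.0121,.1575])
print("tip",ray(t,tc([[346,437]]),e[2])[0]-e, ray(s,sc([[417,187]]),e[2])[0]-e)
for n,q in (("top",ray(t,tc([[275,385],[414,407]]),.066)),("scene",ray(s,sc([[349,331],[499,367]]),.066))):
    q=q[np.argsort(q[:,1])]; d=q[1]-q[0]; print(n,"rod",q[:,:2].round(4).tolist(),q.mean(0)[:2],np.linalg.norm(d),np.degrees(np.arctan2(-d[0],d[1])))
print("lid",ray(t,tc([[373,226]]),.094)[0],ray(s,sc([[379,503]]),.094)[0])
# pot outlet, foot etc: check lid projection extents
for n,c,cc in (("top",t,(170,85)),("scene",s,(220,180))):
  th=np.linspace(0,2*np.pi,200)
  for ctr in ([.70,-.022],[.705,-.022]):
    P=np.c_[ctr[0]+.064*np.cos(th),ctr[1]+.064*np.sin(th),0*th+.094]
    u=(proj(c,P)-cc+.42)*6; print(n,ctr,u.min(0).round(),u.max(0).round())
```

```text
tip [-4.02922740e-03  1.14684460e-03 -2.77555756e-17] [-6.99648035e-04  9.76716662e-04 -2.77555756e-17]
top rod [[0.6046, -0.0405], [0.619, 0.0362]] [ 0.61179535 -0.00214491] 0.07806719152149245 -10.687108450021123
scene rod [[0.6048, -0.0379], [0.6191, 0.0374]] [ 6.11959033e-01 -2.64206040e-04] 0.07666091137322055 -10.804360687608026
lid [ 0.69919762 -0.02155812  0.094     ] [ 0.70688508 -0.02068066  0.094     ]
top [0.7, -0.022] [256. 111.] [491. 339.]
top [0.705, -0.022] [256. 103.] [491. 330.]
scene [0.7, -0.022] [241. 365.] [513. 621.]
scene [0.705, -0.022] [240. 374.] [513. 632.]
```

```bash
cat >> h.py <<'E'
YAW=-11.5; ROD=np.array([.614,-.002,.074])
def tipgoal(s,zrod,pitch,yaw=YAW,L=.1405,h=.0053):
    """tip lower edge at horizontal distance s past the rod axis; bar underside at height zrod above rod axis"""
    u=np.array([np.cos(np.radians(yaw)),np.sin(np.radians(yaw)),0]); 
    b=R.from_euler("z",yaw,degrees=True)*R.from_euler("y",-pitch,degrees=True)
    tip=ROD*[1,1,0]+u*s+[0,0,zrod+s*np.tan(np.radians(pitch))]
    tcp=tip+b.apply([-L,0,h]); print("tip",tip.round(4),"tcp",tcp.round(4)); return tcp
def tipnow(L=.1405,h=.0053):
    o,m=pose(); tip=o["tcp_pos"]+m@np.array([L,0,h]); u=np.array([np.cos(np.radians(YAW)),np.sin(np.radians(YAW)),0])
    s=(tip-ROD)@u; p=np.arcsin(m[2,0]); print("tip",tip.round(4),"s %.1f mm, zrod %.1f mm"%(s*1e3,(tip[2]-s*np.tan(p))*1e3)); return tip
E
python3 - <<'E'
from h import *
tipnow(); move(tipgoal(-.022,.0775,-8),YAW,-8)
E
```

```text
t 4.33 tcp [0.4358 0.0163 0.1574] yaw -12.18 pitch -0.08 roll 0.04 w 0.0239 F [ 0.19 -0.99 -3.5 ] M [ 0.02  0.12 -0.  ]
tip [ 0.5731 -0.0133  0.1519] s -37.8 mm, zrod 151.8 mm
tip [0.5924 0.0024 0.0806] tcp [0.4568 0.03   0.1054]
row [ 1.78 -1.78  5.19 -0.01 -7.92 -0.68]
```

Emit:
apply_moves:
  steps:
    - [0.4,-0.9,1.5,0,-4,-0.5,-1]
    - [1.0,-1.8,3.5,0,-7.9,-0.7,-1]
    - [1.8,-1.8,5.2,0,-7.9,-0.7,-1]
    - [1.8,-1.8,5.2,0,-7.9,-0.7,-1]
    - [1.8,-1.8,5.2,0,-7.9,-0.7,-1]
    - [1.8,-1.8,5.2,0,-7.9,-0.7,-1]

```text
time_s: 4.83
tcp_pos: [0.4576, 0.0307, 0.1073]
tool_rot: [-3.104, 0.311, 0.212]
force: [1.1, 0.2, -1.7]
grip_width: 0.0237
```

Run:
```python
from h import *
tipnow(); cap("top","t5"); cap("scene","s5");cap("wrist","w5")
tipnow()
crop("t5",190,100,270,180,9); crop("s5",240,190,320,270,9)
```

```text
t 4.83 tcp [0.4576 0.0307 0.1073] yaw -11.44 pitch -7.84 roll -0.05 w 0.0237 F [ 1.11  0.17 -1.66] M [-0.04 -0.05  0.01]
tip [0.5933 0.0032 0.0829] s -21.3 mm, zrod 79.9 mm
t 4.98 tcp [0.4579 0.0311 0.1081] yaw -11.38 pitch -7.71 roll -0.08 w 0.0237 F [-0.08 -0.25 -1.31] M [ 0.01 -0.01  0.  ]
tip [0.5937 0.0038 0.084 ] s -21.0 mm, zrod 81.1 mm
```

View pics/t5_c.png

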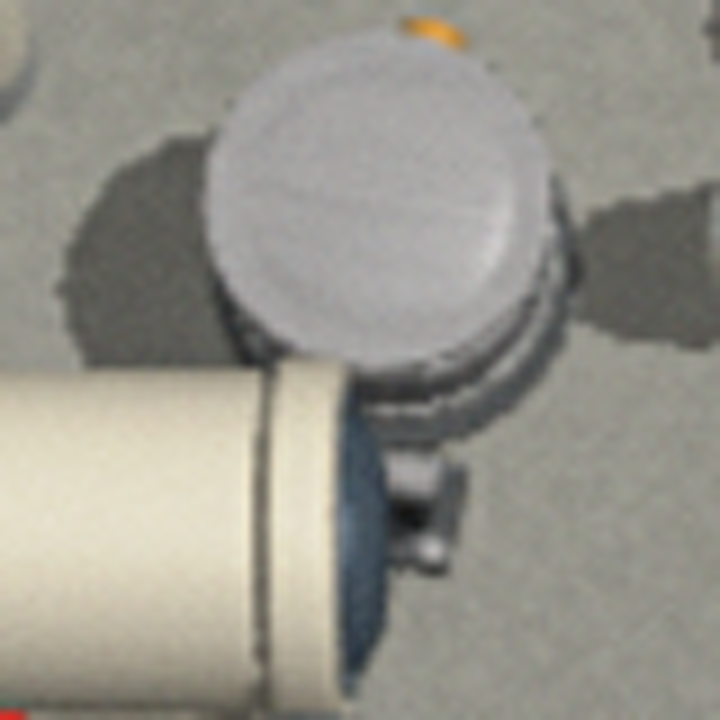

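View pics/s5_c.png

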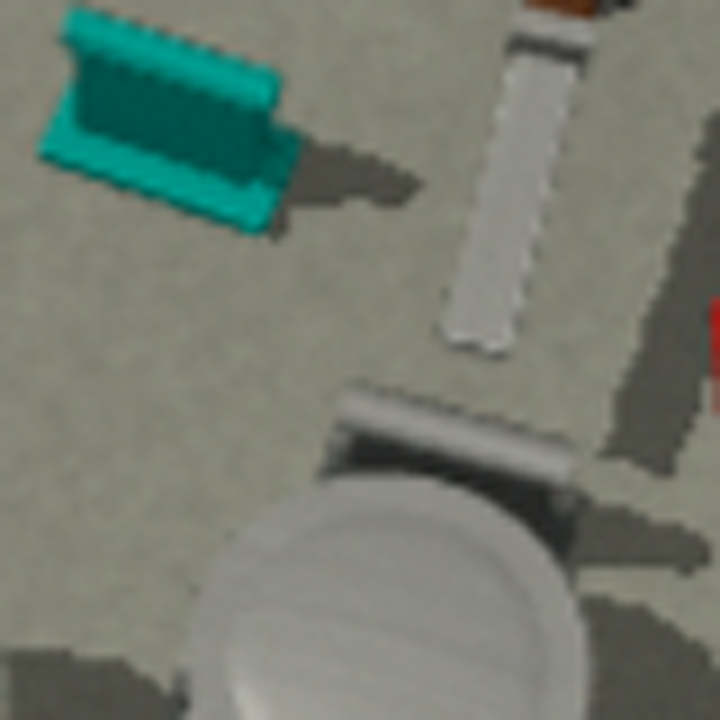

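View pics/w5.png

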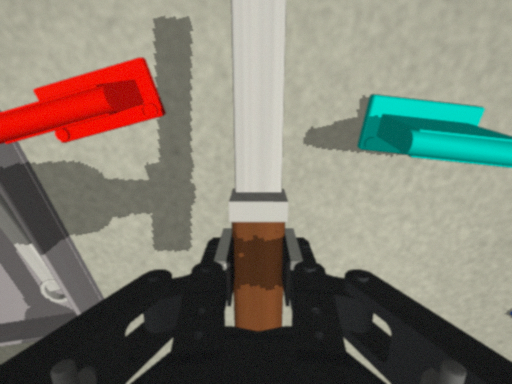

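Run:
```python
from h import *
s=load("s5"); sc=lambda p:np.array(p,float)/9+[240,190]-.44
tip=tipnow()
a=ray(s,sc([[478,340]]),tip[2]+.007)[0]
r=ray(s,sc([[350,404],[570,459]]),.066); r=r[np.argsort(r[:,1])]; d=r[1]-r[0]
yaw=np.degrees(np.arctan2(-d[0],d[1])); n=np.array([np.cos(np.radians(yaw)),np.sin(np.radians(yaw))])
print(a,"vs",tip,r.mean(0),yaw,"dist tip->rod",(r.mean(0)-a)[:2]@n)
move(tipgoal(-.022,.0780,-8),YAW,-8)
```

```text
t 4.98 tcp [0.4579 0.0311 0.1081] yaw -11.38 pitch -7.71 roll -0.08 w 0.0237 F [-0.08 -0.25 -1.31] M [ 0.01 -0.01  0.  ]
tip [0.5937 0.0038 0.084 ] s -21.0 mm, zrod 81.1 mm
[0.58952747 0.0047124  0.09097316] vs [0.59374512 0.0037623  0.08397316] [0.61106204 0.00098509 0.066     ] -11.415272757272662 dist tip->rod 0.02184628643835094
tip [0.5924 0.0024 0.0811] tcp [0.4568 0.03   0.1059]
row [-0.06  0.13  0.23 -0.06 -0.29  0.12]
```

Emit:
apply_moves:
  steps:
    - [0.8,0,0,0,0,0,-1]
    - [1.6,0,0,0,0,0,-1]
    - [2.4,0,0,0,0,0,-1]
    - [3.2,0,0,0,0,0,-1]
    - [3.2,0,0,0,0,0,-1]
    - [3.2,0,0,0,0,0,-1]
    - [3.2,0,0,0,0,0,-1]

```text
time_s: 5.57
tcp_pos: [0.4885, 0.0252, 0.1016]
tool_rot: [-3.104, 0.309, 0.216]
force: [-0.5, 0.8, -2.8]
grip_width: 0.0238
```

Run:
```python
from h import *
tipnow(); cap("scene","s6")
tipnow()
crop("s6",240,190,320,270,9)
c=load("w2"); E=c["extrinsics"]; o,m=pose()
# ferrule in tool frame from w5 camera (same offset)
w=load("w5"); T=np.eye(4)
```

```text
t 5.57 tcp [0.4885 0.0252 0.1016] yaw -11.35 pitch -7.95 roll -0.04 w 0.0238 F [-0.52  0.77 -2.78] M [-0.03  0.02  0.  ]
tip [ 0.6242 -0.0021  0.0769] s 10.1 mm, zrod 78.3 mm
t 5.62 tcp [0.4885 0.0252 0.1017] yaw -11.35 pitch -7.94 roll -0.05 w 0.0237 F [ 0.07 -0.05 -2.66] M [-0.05 -0.    0.04]
tip [ 0.6242 -0.002   0.0771] s 10.0 mm, zrod 78.4 mm
t 5.62 tcp [0.4885 0.0252 0.1017] yaw -11.35 pitch -7.94 roll -0.05 w 0.0237 F [ 0.07 -0.05 -2.66] M [-0.05 -0.    0.04]
```

View pics/s6_c.png

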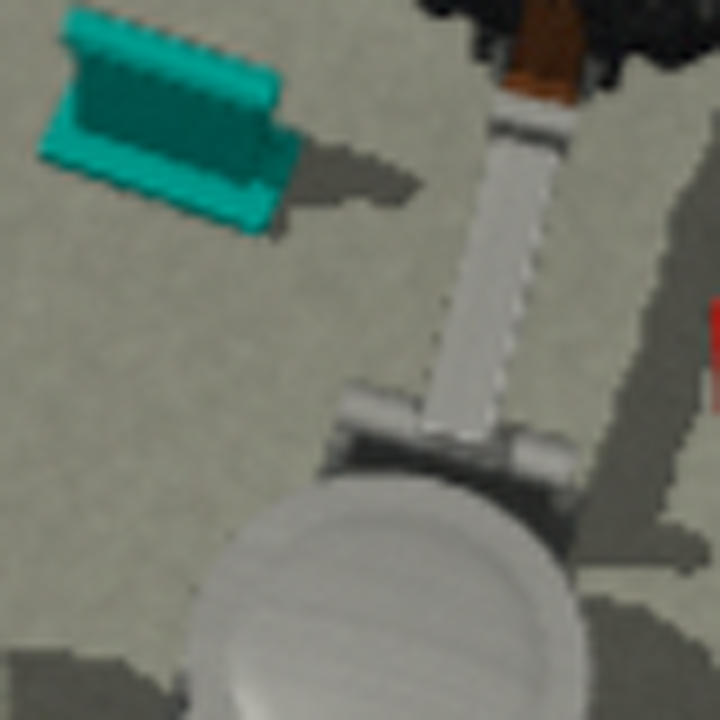

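Run:
```python
from h import *
s=load("s6")
tip=tipnow(); f=lambda p:((proj(s,p)-[240,190]+.44)*9).round(0)
print(f(tip),f(tip+[.001,0,.007]), f(tip+[-.004,0,0]))
print("ferrule top", f(tip+R.from_rotvec([0,0,0]).apply([0,0,0])))
o,m=pose()
for x in(-15,-11,-13): print(x,f(o["tcp_pos"]+m@np.array([(x+40.5)/1000,0,-.0175])))
for x in range(0,25,4):
  P=ROD*[1,1,0]+[0,0,.066]; print
```

```text
t 5.62 tcp [0.4885 0.0252 0.1017] yaw -11.35 pitch -7.94 roll -0.05 w 0.0237 F [ 0.07 -0.05 -2.66] M [-0.05 -0.    0.04]
tip [ 0.6242 -0.002   0.0771] s 10.0 mm, zrod 78.4 mm
[[452. 452.]] [[453. 446.]] [[452. 441.]]
ferrule top [[452. 452.]]
t 5.62 tcp [0.4885 0.0252 0.1017] yaw -11.35 pitch -7.94 roll -0.05 w 0.0237 F [ 0.07 -0.05 -2.66] M [-0.05 -0.    0.04]
-15 [[534. 113.]]
-11 [[531. 124.]]
-13 [[532. 119.]]
```

Emit:
apply_moves:
  steps:
    - [0,0,0.1,0,0,0,-1]
    - [0,0,0.2,0,0,0,-1]
    - [0,0,0.25,0,0,0,-1]
    - [0,0,0.25,0,0,0,-1]
    - [0,0,0.25,0,0,0,-1]

```text
time_s: 6.03
tcp_pos: [0.4882, 0.0253, 0.0994]
tool_rot: [-3.104, 0.309, 0.214]
force: [0.4, -0.4, -3.0]
grip_width: 0.0239
```

Run:
```python
from h import *
tipnow()
```

```text
t 6.03 tcp [0.4882 0.0253 0.0994] yaw -11.35 pitch -7.90 roll -0.05 w 0.0239 F [ 0.43 -0.38 -3.04] M [-0.05 -0.03 -0.03]
tip [ 0.6239 -0.002   0.0748] s 9.7 mm, zrod 76.2 mm
```

Emit:
apply_moves:
  steps:
    - [0,0,0.05,0,0,0,-1]
    - [0,0,0.1,0,0,0,-1]
    - [0,0,0.1,0,0,0,-1]
    - [0,0,0.1,0,0,0,-1]

```text
time_s: 6.37
tcp_pos: [0.4881, 0.0253, 0.0984]
tool_rot: [-3.104, 0.309, 0.214]
force: [0.2, -0.5, -2.9]
grip_width: 0.0235
```

Run:
```python
from h import *
tipnow()
```

```text
t 6.37 tcp [0.4881 0.0253 0.0984] yaw -11.35 pitch -7.90 roll -0.05 w 0.0235 F [ 0.23 -0.5  -2.93] M [-0.06  0.02 -0.07]
tip [ 0.6239 -0.002   0.0738] s 9.7 mm, zrod 75.2 mm
```

Emit:
apply_moves:
  steps:
    - [0,0,0.05,0,0,0,-1]
    - [0,0,0.1,0,0,0,-1]
    - [0,0,0.1,0,0,0,-1]
    - [0,0,0.1,0,0,0,-1]

```text
time_s: 6.7
tcp_pos: [0.4881, 0.0253, 0.0975]
tool_rot: [-3.104, 0.309, 0.214]
force: [0.2, -0.8, -2.2]
grip_width: 0.0237
```

Run:
```python
from h import *
tipnow()
```

```text
t 6.70 tcp [0.4881 0.0253 0.0975] yaw -11.35 pitch -7.89 roll -0.05 w 0.0237 F [ 0.24 -0.77 -2.19] M [-0.01 -0.01 -0.03]
tip [ 0.6238 -0.0019  0.0729] s 9.6 mm, zrod 74.3 mm
```

Emit:
apply_moves:
  steps:
    - [0,0,0.05,0,0,0,-1]
    - [0,0,0.1,0,0,0,-1]
    - [0,0,0.1,0,0,0,-1]
    - [0,0,0.1,0,0,0,-1]

```text
time_s: 7.03
tcp_pos: [0.488, 0.0253, 0.0967]
tool_rot: [-3.104, 0.309, 0.214]
force: [-0.2, 0.0, -0.3]
grip_width: 0.0232
```

Run:
```python
from h import *
tipnow()
```

```text
t 7.03 tcp [0.488  0.0253 0.0967] yaw -11.35 pitch -7.88 roll -0.05 w 0.0232 F [-0.18  0.01 -0.32] M [-0.02 -0.13 -0.  ]
tip [ 0.6237 -0.0019  0.0722] s 9.5 mm, zrod 73.5 mm
```

Emit:
apply_moves:
  steps:
    - [0,0,-0.15,0,0,0,-1]
    - [0,0,-0.3,0,0,0,-1]
    - [0.3,0,-0.3,0,0,0,-1]
    - [0.6,0,-0.3,0,0,0,-1]
    - [0.9,0,-0.3,0,0,0,-1]
    - [1.2,0,-0.3,0,0,0,-1]
    - [1.5,0,-0.3,0,0,0,-1]
    - [1.5,0,-0.3,0,0,0,-1]

```text
time_s: 7.7
tcp_pos: [0.5033, 0.0221, 0.097]
tool_rot: [-3.104, 0.309, 0.215]
force: [0.2, 0.1, -2.7]
grip_width: 0.0238
```

Run:
```python
from h import *
tipnow();cap("scene","s7");cap("top","t7")
crop("s7",240,190,320,270,9)
tipnow()
```

```text
t 7.70 tcp [0.5033 0.0221 0.097 ] yaw -11.36 pitch -7.92 roll -0.04 w 0.0238 F [ 0.17  0.06 -2.74] M [-0.02 -0.01  0.01]
tip [ 0.639  -0.0051  0.0724] s 25.1 mm, zrod 75.9 mm
t 7.80 tcp [0.5029 0.0223 0.0972] yaw -11.36 pitch -7.93 roll -0.04 w 0.0237 F [-0.76  0.46 -2.22] M [-0.02 -0.03 -0.01]
tip [ 0.6386 -0.005   0.0725] s 24.7 mm, zrod 76.0 mm
```

View pics/s7_c.png

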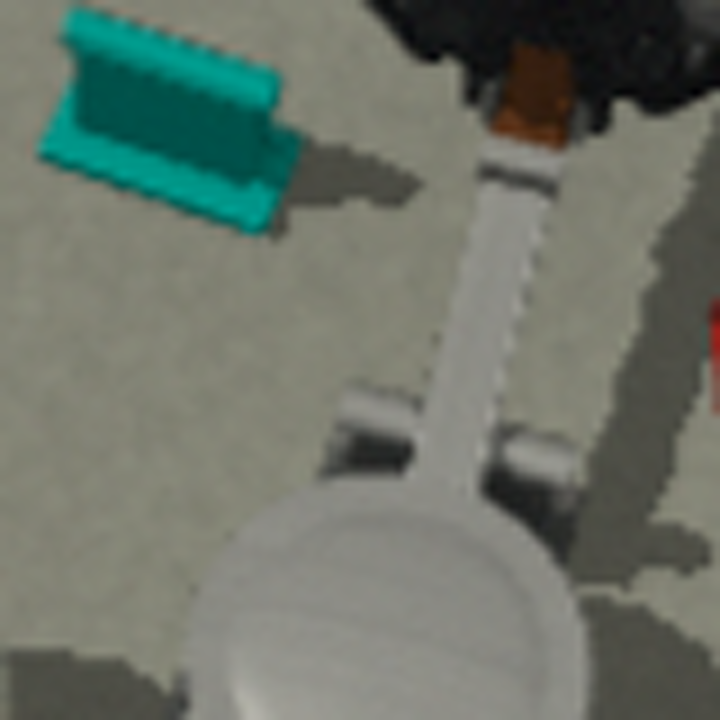

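Emit:
apply_moves:
  steps:
    - [0.15,0,0,0,0,0,-1]
    - [0.3,0,0,0,0,0,-1]
    - [0.45,0,0,0,0,0,-1]
    - [0.6,0,0,0,0,0,-1]
    - [0.6,0,0,0,0,0,-1]
    - [0.6,0,0,0,0,0,-1]

```text
time_s: 8.3
tcp_pos: [0.5087, 0.0211, 0.0965]
tool_rot: [-3.104, 0.309, 0.214]
force: [-0.3, -0.2, -2.1]
grip_width: 0.0235
```

Emit:
apply_moves:
  steps:
    - [0.05,0,0,0,0,0,-1]
    - [0.1,0,0,0,0,0,-1]
    - [0.15,0,0,0,0,0,-1]
    - [0.2,0,0,0,0,0,-1]
    - [0.2,0,0,0,0,0,-1]
    - [0.2,0,0,0,0,0,-1]

```text
time_s: 8.8
tcp_pos: [0.5106, 0.0208, 0.0962]
tool_rot: [-3.104, 0.309, 0.214]
force: [-0.1, 0.1, -2.6]
grip_width: 0.0236
```

Run:
```python
from h import *
tipnow()
```

```text
t 8.80 tcp [0.5106 0.0208 0.0962] yaw -11.35 pitch -7.90 roll -0.05 w 0.0236 F [-0.07  0.1  -2.62] M [ 0.03 -0.03 -0.02]
tip [ 0.6464 -0.0065  0.0717] s 32.6 mm, zrod 76.2 mm
```

Emit:
apply_moves:
  steps:
    - [0.05,0,0,0,0,0,-1]
    - [0.1,0,0,0,0,0,-1]
    - [0.15,0,0,0,0,0,-1]
    - [0.2,0,0,0,0,0,-1]
    - [0.2,0,0,0,0,0,-1]
    - [0.2,0,0,0,0,0,-1]

```text
time_s: 9.3
tcp_pos: [0.5126, 0.0203, 0.0959]
tool_rot: [-3.104, 0.309, 0.214]
force: [-0.0, 0.3, -2.2]
grip_width: 0.0236
```

Emit:
apply_moves:
  steps:
    - [0.05,0,0,0,0,0,-1]
    - [0.1,0,0,0,0,0,-1]
    - [0.1,0,0,0,0,0,-1]
    - [0.1,0,0,0,0,0,-1]

```text
time_s: 9.63
tcp_pos: [0.5136, 0.0202, 0.0958]
tool_rot: [-3.104, 0.309, 0.214]
force: [-0.1, -0.5, -3.0]
grip_width: 0.0237
```

Emit:
apply_moves:
  steps:
    - [0.05,0,0,0,0,0,-1]
    - [0.1,0,0,0,0,0,-1]
    - [0.1,0,0,0,0,0,-1]
    - [0.1,0,0,0,0,0,-1]

```text
time_s: 9.97
tcp_pos: [0.5145, 0.02, 0.0957]
tool_rot: [-3.104, 0.309, 0.214]
force: [1.0, 0.5, -2.8]
grip_width: 0.0238
```

Emit:
apply_moves:
  steps:
    - [0.05,0,0,0,0,0,-1]
    - [0.1,0,0,0,0,0,-1]
    - [0.1,0,0,0,0,0,-1]
    - [0.1,0,0,0,0,0,-1]

```text
time_s: 10.3
tcp_pos: [0.5155, 0.0198, 0.0955]
tool_rot: [-3.104, 0.309, 0.214]
force: [0.1, -0.3, -3.2]
grip_width: 0.0235
```

Emit:
apply_moves:
  steps:
    - [0.05,0,0,0,0,0,-1]
    - [0.1,0,0,0,0,0,-1]
    - [0.1,0,0,0,0,0,-1]
    - [0.1,0,0,0,0,0,-1]

```text
time_s: 10.63
tcp_pos: [0.5165, 0.0196, 0.0954]
tool_rot: [-3.104, 0.309, 0.214]
force: [0.3, -0.6, -2.9]
grip_width: 0.0237
```

Emit:
apply_moves:
  steps:
    - [0.05,0,0,0,0,0,-1]
    - [0.1,0,0,0,0,0,-1]
    - [0.1,0,0,0,0,0,-1]
    - [0.1,0,0,0,0,0,-1]

```text
time_s: 10.97
tcp_pos: [0.5174, 0.0194, 0.0952]
tool_rot: [-3.104, 0.309, 0.214]
force: [1.1, -0.4, -2.4]
grip_width: 0.0232
```

Emit:
apply_moves:
  steps:
    - [0.05,0,0,0,0,0,-1]
    - [0.1,0,0,0,0,0,-1]
    - [0.1,0,0,0,0,0,-1]
    - [0.1,0,0,0,0,0,-1]

```text
time_s: 11.3
tcp_pos: [0.5184, 0.0192, 0.0951]
tool_rot: [-3.104, 0.309, 0.214]
force: [-0.1, -0.5, -2.5]
grip_width: 0.0237
```

Emit:
apply_moves:
  steps:
    - [0.05,0,0,0,0,0,-1]
    - [0.1,0,0,0,0,0,-1]
    - [0.1,0,0,0,0,0,-1]
    - [0.1,0,0,0,0,0,-1]

```text
time_s: 11.63
tcp_pos: [0.5194, 0.019, 0.095]
tool_rot: [-3.104, 0.309, 0.214]
force: [-0.2, 0.7, -2.2]
grip_width: 0.0238
```

Emit:
apply_moves:
  steps:
    - [0.05,0,0,0,0,0,-1]
    - [0.1,0,0,0,0,0,-1]
    - [0.1,0,0,0,0,0,-1]
    - [0.1,0,0,0,0,0,-1]

```text
time_s: 11.97
tcp_pos: [0.5204, 0.0188, 0.0948]
tool_rot: [-3.104, 0.309, 0.214]
force: [-0.1, 0.4, -3.3]
grip_width: 0.0237
```

Emit:
apply_moves:
  steps:
    - [0.05,0,0,0,0,0,-1]
    - [0.1,0,0,0,0,0,-1]
    - [0.1,0,0,0,0,0,-1]
    - [0.1,0,0,0,0,0,-1]

```text
time_s: 12.3
tcp_pos: [0.5213, 0.0186, 0.0947]
tool_rot: [-3.104, 0.309, 0.214]
force: [1.0, -0.2, -2.5]
grip_width: 0.0238
```

Run:
```python
from h import *
tipnow();cap("scene","s8"); crop("s8",240,190,320,270,9)
```

```text
t 12.30 tcp [0.5213 0.0186 0.0947] yaw -11.35 pitch -7.90 roll -0.05 w 0.0238 F [ 0.98 -0.16 -2.54] M [-0.04  0.   -0.01]
tip [ 0.6571 -0.0086  0.0701] s 43.5 mm, zrod 76.2 mm
```

View pics/s8_c.png

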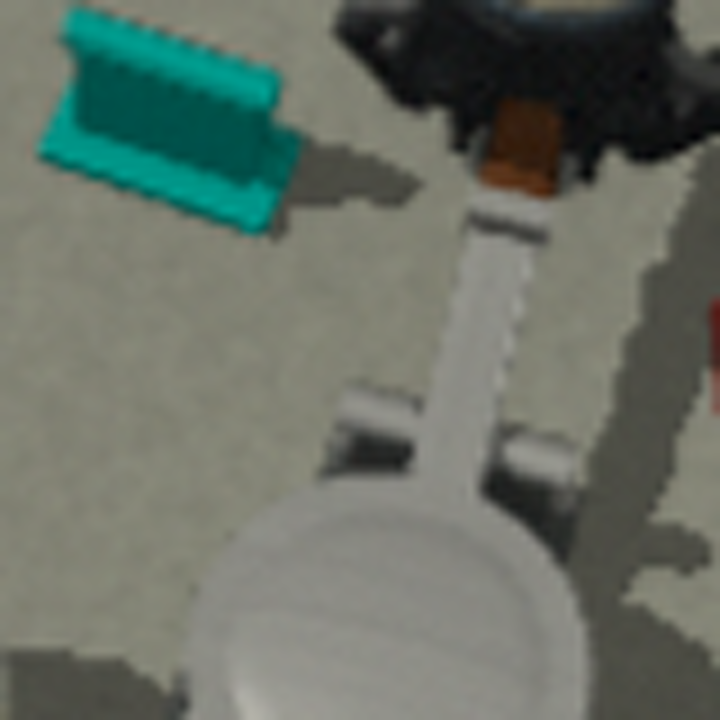

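Emit:
apply_moves:
  steps:
    - [0.05,0,0,0,0,0,-1]
    - [0.1,0,0,0,0,0,-1]
    - [0.1,0,0,0,0,0,-1]
    - [0.1,0,0,0,0,0,-1]

```text
time_s: 12.68
tcp_pos: [0.5218, 0.0185, 0.0946]
tool_rot: [-3.104, 0.309, 0.216]
force: [-3.5, 1.0, -1.4]
grip_width: 0.0238
```

Emit:
apply_moves:
  steps:
    - [0.05,0,0,0,0,0,-1]
    - [0.1,0,0,0,0,0,-1]
    - [0.1,0,0,0,0,0,-1]
    - [0.1,0,0,0,0,0,-1]

```text
time_s: 13.02
tcp_pos: [0.5219, 0.0185, 0.0944]
tool_rot: [-3.104, 0.308, 0.22]
force: [-7.7, 2.2, -0.2]
grip_width: 0.0236
```

Emit:
apply_moves:
  steps:
    - [-0.2,0,0,0,0,0,-1]
    - [-0.35,0,0,0,0,0,-1]
    - [-0.35,0,0,0,0,0,-1]
    - [-0.35,0,0,0,0,0,-1]

```text
time_s: 13.35
tcp_pos: [0.5202, 0.0188, 0.0951]
tool_rot: [-3.105, 0.309, 0.213]
force: [0.0, 0.3, -2.7]
grip_width: 0.0233
```

Run:
```python
from h import *
tipnow()
for p in(-6,-3,0,3,6,9,12): move(tipgoal(.0415,.066+.008/np.cos(np.radians(p))+.0003,p,-11.35),-11.35,p)
```

```text
t 13.35 tcp [0.5202 0.0188 0.0951] yaw -11.36 pitch -7.84 roll -0.05 w 0.0233 F [ 0.01  0.31 -2.67] M [-0.    0.04 -0.04]
tip [ 0.6559 -0.0084  0.0707] s 42.4 mm, zrod 76.5 mm
tip [ 0.6547 -0.0102  0.07  ] tcp [0.5182 0.0172 0.0899]
row [-0.09  0.2   0.53 -0.05  1.84 -0.01]
tip [ 0.6547 -0.0102  0.0721] tcp [0.5174 0.0174 0.0848]
row [-0.1   0.2   1.05 -0.05  4.84 -0.01]
tip [ 0.6547 -0.0102  0.0743] tcp [0.5169 0.0175 0.0796]
row [-0.08  0.2   1.57 -0.05  7.84 -0.01]
tip [ 0.6547 -0.0102  0.0765] tcp [0.5169 0.0175 0.0744]
row [-2.000e-02  2.000e-01  2.090e+00 -5.000e-02  1.084e+01 -1.000e-02]
tip [ 0.6547 -0.0102  0.0787] tcp [0.5171 0.0174 0.0693]
row [ 8.000e-02  2.000e-01  2.590e+00 -5.000e-02  1.384e+01 -1.000e-02]
tip [ 0.6547 -0.0102  0.081 ] tcp [0.5178 0.0173 0.0642]
row [ 2.200e-01  2.000e-01  3.080e+00 -5.000e-02  1.684e+01 -1.000e-02]
tip [ 0.6547 -0.0102  0.0833] tcp [0.5189 0.0171 0.0593]
row [ 3.900e-01  2.000e-01  3.560e+00 -5.000e-02  1.984e+01 -1.000e-02]
```

Emit:
apply_moves:
  steps:
    - [-0.1,0,0.5,0,1.8,0,-1]
    - [-0.1,0,1.0,0,4.8,0,-1]
    - [-0.1,0,1.6,0,7.8,0,-1]
    - [-0.05,0,2.1,0,10.8,0,-1]
    - [-0.05,0,2.1,0,10.8,0,-1]
    - [-0.05,0,2.1,0,10.8,0,-1]
  newtons: 120

```text
time_s: 13.85
tcp_pos: [0.5163, 0.0197, 0.0748]
tool_rot: [3.121, -0.31, 0.079]
force: [-0.2, -0.7, -1.6]
grip_width: 0.023
```

Run:
```python
from h import *
tipnow()
for p in(6,9,12,15,18,20,22): move(tipgoal(.0415,.066+.008/np.cos(np.radians(p))+.0003,p,-11.35),-11.35,p)
```

```text
t 13.85 tcp [0.5163 0.0197 0.0748] yaw -11.35 pitch 2.89 roll -0.06 w 0.0230 F [-0.19 -0.68 -1.62] M [ 0.03  0.07 -0.02]
tip [ 0.6541 -0.008   0.0766] s 40.5 mm, zrod 74.5 mm
tip [ 0.6547 -0.0102  0.0787] tcp [0.5171 0.0174 0.0693]
row [ 0.1   0.2   0.55 -0.06  3.11 -0.  ]
tip [ 0.6547 -0.0102  0.081 ] tcp [0.5178 0.0173 0.0642]
row [ 0.15  0.2   1.06 -0.06  6.11 -0.  ]
tip [ 0.6547 -0.0102  0.0833] tcp [0.5189 0.0171 0.0593]
row [ 0.23  0.2   1.56 -0.06  9.11 -0.01]
tip [ 0.6547 -0.0102  0.0857] tcp [0.5203 0.0168 0.0545]
row [ 3.500e-01  2.000e-01  2.050e+00 -6.000e-02  1.211e+01 -1.000e-02]
tip [ 0.6547 -0.0102  0.0882] tcp [0.5221 0.0165 0.0498]
row [ 5.100e-01  2.000e-01  2.520e+00 -6.000e-02  1.511e+01 -1.000e-02]
tip [ 0.6547 -0.0102  0.0899] tcp [0.5235 0.0162 0.0468]
row [ 6.300e-01  2.000e-01  2.830e+00 -6.000e-02  1.711e+01 -1.000e-02]
tip [ 0.6547 -0.0102  0.0917] tcp [0.525  0.0159 0.044 ]
row [ 7.800e-01  2.000e-01  3.120e+00 -6.000e-02  1.911e+01 -1.000e-02]
```

Emit:
apply_moves:
  steps:
    - [0.05,0,0.3,0,1.5,0,-1]
    - [0.1,0,0.55,0,3.1,0,-1]
    - [0.1,0,0.8,0,4.6,0,-1]
    - [0.15,0,1.05,0,6.1,0,-1]
    - [0.15,0,1.05,0,6.1,0,-1]
    - [0.15,0,1.05,0,6.1,0,-1]

```text
time_s: 14.35
tcp_pos: [0.5188, 0.0192, 0.0659]
tool_rot: [3.102, -0.309, 0.243]
force: [-5.3, 1.1, 5.9]
grip_width: 0.023
```

Run:
```python
from h import *
tipnow()
```

```text
t 14.35 tcp [0.5188 0.0192 0.0659] yaw -11.38 pitch 8.96 roll -0.07 w 0.0230 F [-5.34  1.13  5.89] M [ 0.09  1.28 -0.08]
tip [ 0.6556 -0.0083  0.0825] s 42.1 mm, zrod 75.9 mm
```

Emit:
apply_moves:
  steps:
    - [0,0,0.25,0,1.5,0,-1]
    - [0.05,0,0.5,0,3,0,-1]
    - [0.05,0,0.75,0,4.5,0,-1]
    - [0.1,0,1.0,0,6,0,-1]
    - [0.1,0,1.0,0,6,0,-1]
    - [0.1,0,1.0,0,6,0,-1]

```text
time_s: 14.85
tcp_pos: [0.5202, 0.019, 0.0555]
tool_rot: [3.076, -0.307, 0.399]
force: [-12.2, 0.8, 7.5]
grip_width: 0.0231
```

Run:
```python
from h import *
tipnow();cap("scene","s9"); crop("s9",220,170,320,270,7)
```

```text
t 14.85 tcp [0.5202 0.019  0.0555] yaw -11.39 pitch 14.79 roll -0.06 w 0.0231 F [-12.24   0.81   7.47] M [ 0.21  1.93 -0.14]
tip [ 0.6547 -0.0081  0.0862] s 41.1 mm, zrod 75.4 mm
```

View pics/s9_c.png

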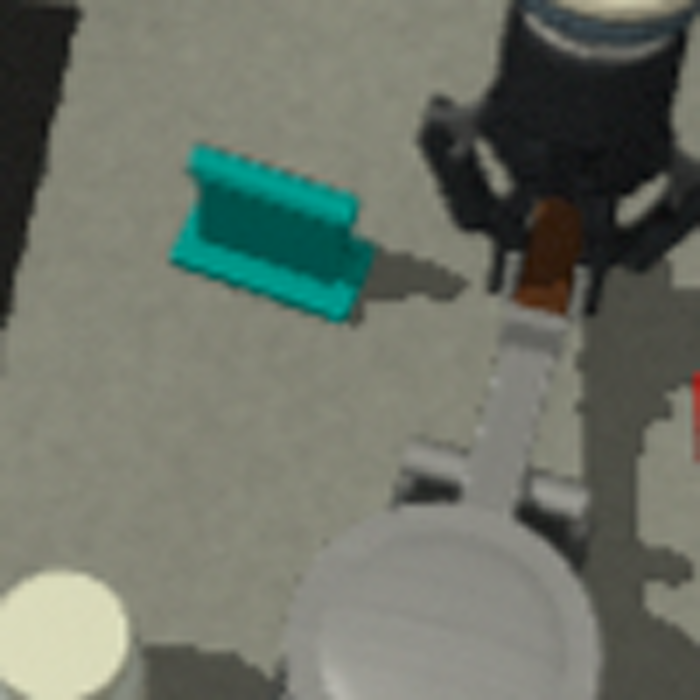

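Emit:
apply_moves:
  steps:
    - [0,0,0.3,0,1.7,0,-1]
    - [0.05,0,0.6,0,3.5,0,-1]
    - [0.1,0,0.9,0,5.2,0,-1]
    - [0.15,0,1.15,0,7,0,-1]
    - [0.15,0,1.15,0,7,0,-1]
    - [0.15,0,1.15,0,7,0,-1]
    - [0.15,0,1.15,0,7,0,-1]

```text
time_s: 15.48
tcp_pos: [0.5231, 0.0184, 0.0433]
tool_rot: [3.036, -0.303, 0.578]
force: [-20.2, 4.2, 9.2]
grip_width: 0.0228
```

Run:
```python
from h import *
tipnow();cap("scene","s10"); cap("wrist","w10"); crop("s10",220,170,320,270,7)
```

```text
t 15.48 tcp [0.5231 0.0184 0.0433] yaw -11.40 pitch 21.54 roll -0.04 w 0.0228 F [-20.21   4.16   9.22] M [ 0.31  2.58 -0.16]
tip [ 0.6532 -0.0078  0.09  ] s 39.5 mm, zrod 74.4 mm
```

View pics/s10_c.png

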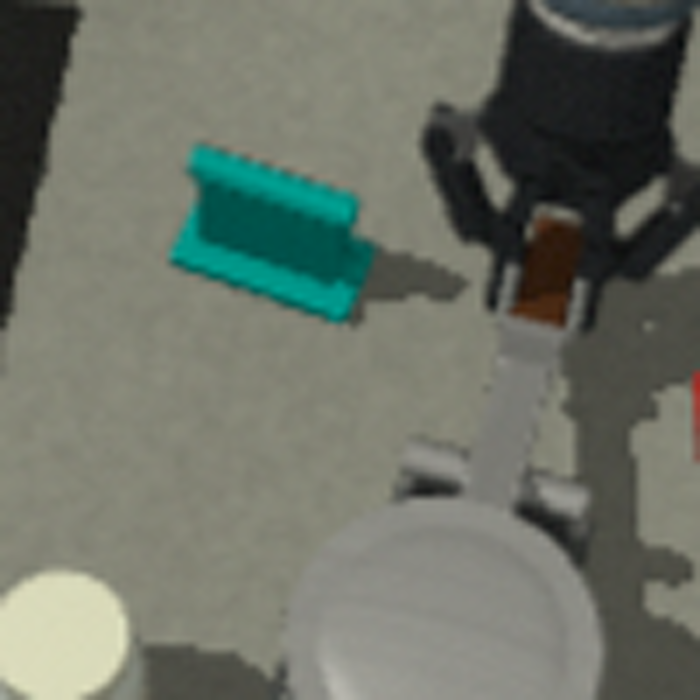

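View pics/w10.png

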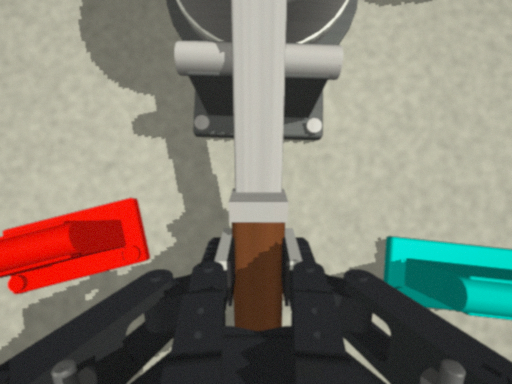

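```bash
cat >> h.py <<'E'
def lidshift(a,b):
    A,B=[cv2.cvtColor(load(x)["image"],cv2.COLOR_RGB2GRAY).astype(np.float32) for x in(a,b)]
    s=load(a); c=np.array([.707,-.021]); 
    p=[proj(s,[[*c,.099+h]])[0] for h in(0,.001)]; k=p[1]-p[0]
    W=cv2.createHanningWindow((56,56),cv2.CV_32F); x,y=255,242
    print("phase",cv2.phaseCorrelate(A[y:y+56,x:x+56],B[y:y+56,x:x+56],W),"px per mm",k)
    T=A[250:288,264:304]; Bb=cv2.resize(B,None,fx=8,fy=8,interpolation=cv2.INTER_CUBIC); T=cv2.resize(T,None,fx=8,fy=8,interpolation=cv2.INTER_CUBIC)
    y0,x0=250*8,264*8; m=cv2.matchTemplate(Bb[y0-64:y0+T.shape[0]+64,x0-40:x0+T.shape[1]+40],T,cv2.TM_CCOEFF_NORMED)
    q=np.unravel_index(m.argmax(),m.shape); print("template shift px",(q[1]-40)/8,(q[0]-64)/8,m.max())
E
python3 - <<'E'
from h import *
lidshift("s8","s9");lidshift("s8","s10");lidshift("s4","s8")
E
```

```text
phase ((-0.11547270853163383, -0.52106226767253), 0.8816966671413845) px per mm [ 0.02021851 -0.1381611 ]
template shift px 0.0 -0.5 0.98312205
phase ((0.08989050301886437, -1.1859965058253579), 0.9111179982291328) px per mm [ 0.02021851 -0.1381611 ]
template shift px 0.125 -1.0 0.95808333
phase ((0.03731545167416783, -0.016407671250892264), 0.9822955652077993) px per mm [ 0.02021851 -0.1381611 ]
template shift px 0.0 0.0 0.9980625
```

Emit:
apply_moves:
  steps:
    - [0.1,0,0.15,0,1,0,-1]
    - [0.2,0,0.35,0,2,0,-1]
    - [0.25,0,0.5,0,3,0,-1]
    - [0.25,0,0.55,0,3,0,-1]
    - [0.25,0,0.55,0,3,0,-1]
    - [0.25,0,0.55,0,3,0,-1]

```text
time_s: 16.08
tcp_pos: [0.5253, 0.018, 0.0374]
tool_rot: [3.017, -0.301, 0.646]
force: [-35.6, 6.9, 14.7]
grip_width: 0.0232
```

Run:
```python
from h import *
tipnow();cap("scene","s11");lidshift("s8","s11")
```

```text
t 16.08 tcp [0.5253 0.018  0.0374] yaw -11.40 pitch 24.18 roll -0.01 w 0.0232 F [-35.58   6.89  14.7 ] M [ 0.47  3.74 -0.17]
tip [ 0.653  -0.0078  0.0901] s 39.4 mm, zrod 72.4 mm
phase ((-0.05778782220526679, -1.2634341731657877), 0.9228701776928372) px per mm [ 0.02021851 -0.1381611 ]
template shift px 0.125 -1.375 0.9424957
```

```bash
cat >> h.py <<'E'
def rim(tags):
    # far-left/right/bottom lid boundary: subpixel strongest gradient along rays from lid centre (scene cam)
    out=[]
    for t in tags:
        g=cv2.GaussianBlur(cv2.cvtColor(load(t)["image"],cv2.COLOR_RGB2GRAY).astype(np.float32),(0,0),.7)
        out.append(g)
    return out
E
python3 - <<'E'
from h import *
ims=[cv2.imread(f"pics/{t}.png")[215:300,248:318] for t in("s8","s11")]
cv2.imwrite("pics/cmp.png",np.hstack([cv2.resize(i,None,fx=5.6,fy=5.6,interpolation=cv2.INTER_CUBIC) for i in ims]))
s=load("s8")
for h in(0,.002,.008,.012,.016):
  th=np.linspace(0,2*np.pi,400); P=np.c_[.707+.064*np.cos(th),-.021+.064*np.sin(th),0*th+.093+h]; u=(proj(s,P)-[248,215])*5.6; print(h,u.min(0).round(1),u.max(0).round(1))
E
```

```text
0 [ 66.4 155.6] [321.5 396.1]
0.002 [ 66.4 154. ] [322.  394.7]
0.008 [ 66.5 148.9] [323.2 390.5]
0.012 [ 66.6 145.6] [324.1 387.6]
0.016 [ 66.6 142.2] [324.9 384.8]
```

View pics/cmp.png

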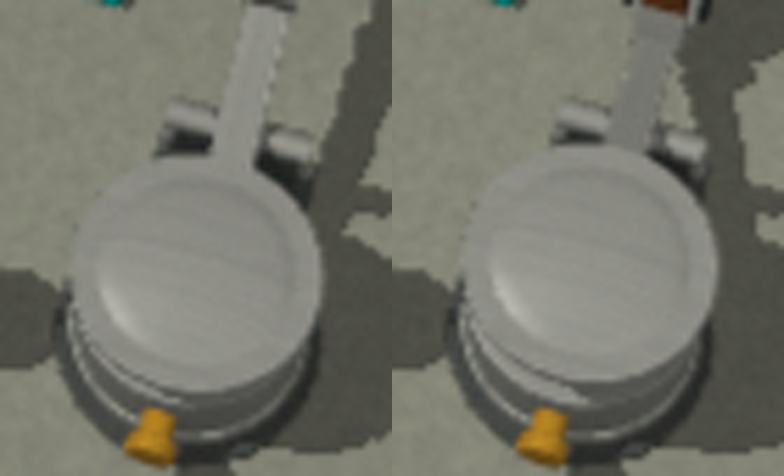

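Run:
```python
from h import *
def edge(tag,cols,v0,v1,sign):
    g=cv2.GaussianBlur(cv2.cvtColor(load(tag)["image"],cv2.COLOR_RGB2GRAY).astype(np.float32),(0,0),.8); r=[]
    for c in cols:
        d=np.gradient(g[v0:v1,c])*sign; d=np.clip(d,0,None); i=d.argmax(); w=d[max(0,i-2):i+3]; r.append(v0+(w*np.arange(max(0,i-2),max(0,i-2)+len(w))).sum()/w.sum())
    return np.array(r)
s=load("s8")
for nm,cols,v0,v1,sg in(("bottom",range(286,298),273,290,-1),("topleft",range(266,274),238,252,1),("topright",range(300,304),236,258,1)):
    E={t:edge(t,cols,v0,v1,sg) for t in("s4","s7","s8","s9","s10","s11")}
    for t in E: print(nm,t,"mm",np.round(np.median(E["s8"]-E[t])/.142,1),np.round(E[t][:4],2))
```

```text
bottom s4 mm -0.1 [284.42 284.33 284.07 283.81]
bottom s7 mm -0.1 [284.42 284.3  284.07 283.83]
bottom s8 mm 0.0 [284.42 284.3  284.06 283.84]
bottom s9 mm 4.6 [283.81 283.73 283.29 283.09]
bottom s10 mm 9.1 [282.97 282.89 282.7  282.3 ]
bottom s11 mm 11.7 [282.71 282.65 282.33 282.08]
topleft s4 mm -0.3 [250.31 246.75 246.72 246.34]
topleft s7 mm -0.1 [250.27 246.92 246.66 246.26]
topleft s8 mm 0.0 [250.35 246.66 246.65 246.38]
topleft s9 mm 5.0 [247.97 246.81 245.97 245.6 ]
topleft s10 mm 10.3 [245.94 245.56 245.3  244.82]
topleft s11 mm 12.5 [245.58 244.97 244.87 244.59]
topright s4 mm 0.6 [250.08 251.19 252.16 252.96]
topright s7 mm -1.7 [250.04 251.22 252.76 253.86]
topright s8 mm 0.0 [250.05 251.25 252.26 253.15]
topright s9 mm 4.9 [249.04 250.3  251.82 252.92]
topright s10 mm 11.6 [248.12 249.79 250.87 251.31]
topright s11 mm 14.4 [247.94 249.07 250.29 251.74]
```

Emit:
apply_moves:
  steps:
    - [0,0,0,0,0,0,-1]
    - [0,0,0,0,0,0,-1]

```text
time_s: 16.3
tcp_pos: [0.5253, 0.018, 0.0374]
tool_rot: [3.017, -0.301, 0.646]
force: [-33.7, 5.5, 15.7]
grip_width: 0.0229
```

Run:
```python
from h import *
tipnow()
for p in(20,16,12,8,4): move(tipgoal(.037,.066+.008/np.cos(np.radians(p))+.0015,p,-11.4)+[0,.002,0],-11.4,p)
```

```text
t 16.30 tcp [0.5253 0.018  0.0374] yaw -11.40 pitch 24.18 roll -0.01 w 0.0229 F [-33.73   5.5   15.68] M [ 0.52  3.75 -0.2 ]
tip [ 0.653  -0.0078  0.0901] s 39.4 mm, zrod 72.5 mm
tip [ 0.6503 -0.0093  0.0895] tcp [0.5191 0.0171 0.0464]
row [-0.21  0.01 -1.08 -0.01 -4.18 -0.  ]
tip [ 0.6503 -0.0093  0.0864] tcp [0.5164 0.0177 0.0528]
row [-0.19  0.01 -1.77 -0.01 -8.18 -0.  ]
tip [ 0.6503 -0.0093  0.0835] tcp [0.5145 0.0181 0.0595]
row [-1.000e-01  1.000e-02 -2.460e+00 -1.000e-02 -1.218e+01  0.000e+00]
tip [ 0.6503 -0.0093  0.0808] tcp [0.5132 0.0183 0.0665]
row [ 6.000e-02  1.000e-02 -3.150e+00 -1.000e-02 -1.618e+01  0.000e+00]
tip [ 0.6503 -0.0093  0.0781] tcp [0.5125 0.0185 0.0736]
row [ 2.900e-01  1.000e-02 -3.830e+00 -1.000e-02 -2.018e+01  0.000e+00]
```

Emit:
apply_moves:
  steps:
    - [-0.3,0,-0.2,0,-1,0,-1]
    - [-0.4,0,-0.9,0,-4.2,0,-1]
    - [-0.4,0,-1.6,0,-8.2,0,-1]
    - [-0.3,0,-2.4,0,-12.2,0,-1]
    - [-0.1,0,-3.1,0,-16.2,0,-1]
    - [0,0,-3.9,0,-20.2,0,-1]
    - [0,0,-3.9,0,-20.2,0,-1]
    - [0,0,-3.9,0,-20.2,0,-1]

```text
time_s: 16.97
tcp_pos: [0.5147, 0.0199, 0.0748]
tool_rot: [3.116, -0.311, 0.132]
force: [0.6, 0.4, -3.0]
grip_width: 0.0228
```

Run:
```python
from h import *
tipnow(); cap("scene","s12"); cap("wrist","w12")
ims=[cv2.imread(f"pics/{t}.png")[200:300,248:318] for t in("s11","s12")]
cv2.imwrite("pics/cmp2.png",np.hstack([cv2.resize(i,None,fx=5.6,fy=5.6,interpolation=cv2.INTER_CUBIC) for i in ims]))
```

```text
t 16.97 tcp [0.5147 0.0199 0.0748] yaw -11.40 pitch 4.83 roll -0.05 w 0.0228 F [ 0.61  0.41 -2.99] M [0.01 0.19 0.02]
tip [ 0.6524 -0.0079  0.0814] s 38.8 mm, zrod 78.1 mm
```

View pics/cmp2.png

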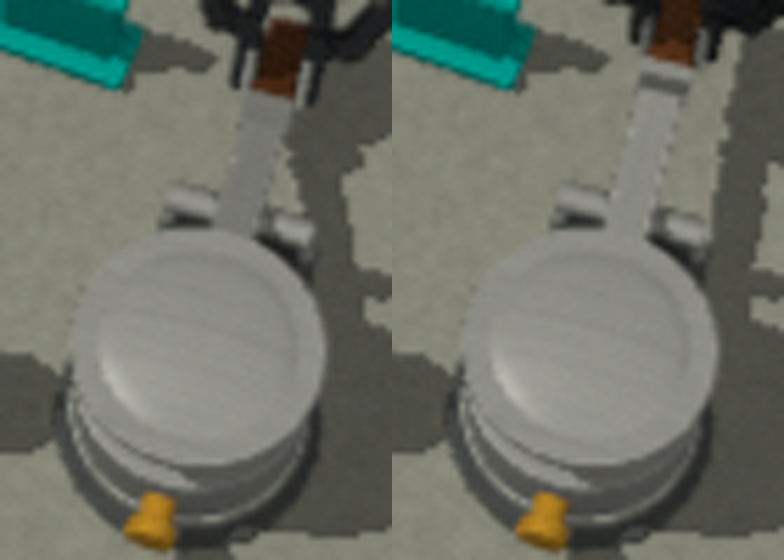

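View pics/w12.png

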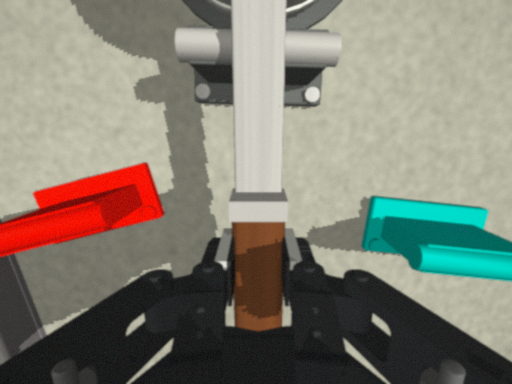

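Emit:
apply_moves:
  steps:
    - [-1.5,0,0,0,0,0,-1]
    - [-3.5,0,0,0,0,0,-1]
    - [-6,0,-0.5,0,0,0,-1]
    - [-8,0,-2,0,-4.8,0,-1]
    - [-8.5,0,-5,0,-4.8,0,-1]
    - [-8.5,0,-7.5,0,-4.8,0,-1]
    - [-8.5,0,-7.5,0,-4.8,0,-1]
    - [-8.5,0,-7.5,0,-4.8,0,-1]

```text
time_s: 17.73
tcp_pos: [0.4247, 0.0382, 0.1433]
tool_rot: [-3.125, 0.31, -0.007]
force: [0.1, 0.1, -1.3]
grip_width: 0.0229
```

Run:
```python
from h import *
tipnow(); cap("scene","s13"); cap("top","t13")
def edge(tag,cols,v0,v1,sign):
    g=cv2.GaussianBlur(cv2.cvtColor(load(tag)["image"],cv2.COLOR_RGB2GRAY).astype(np.float32),(0,0),.8); r=[]
    for c in cols:
        d=np.clip(np.gradient(g[v0:v1,c])*sign,0,None); i=d.argmax(); w=d[max(0,i-2):i+3]; r.append(v0+(w*np.arange(max(0,i-2),max(0,i-2)+len(w))).sum()/w.sum())
    return np.array(r)
for nm,cols,v0,v1,sg in(("bottom",range(286,298),273,290,-1),("topleft",range(267,274),238,252,1)):
    print(nm,np.median(edge("s8",cols,v0,v1,sg)-edge("s13",cols,v0,v1,sg))/.142)
# goal: bar origin at mat centre (~.47,-.325): tcp = origin-.0405*dir
y=-14.3;u=np.array([np.cos(np.radians(y)),np.sin(np.radians(y))])
g=np.array([.464,-.335])-.0405*u; print(g); move([*g,.15],y)
```

```text
t 17.73 tcp [0.4247 0.0382 0.1433] yaw -11.34 pitch 0.24 roll -0.09 w 0.0229 F [ 0.1   0.12 -1.29] M [0.03 0.14 0.01]
tip [0.5625 0.0106 0.1386] s -53.0 mm, zrod 138.8 mm
bottom 11.80951649758745
topleft 11.747279654182734
[ 0.42475486 -0.32499654]
row [ 7.260e+00  3.558e+01 -9.600e-01 -3.000e-02  7.000e-02  2.950e+00]
```

View pics/s13.png

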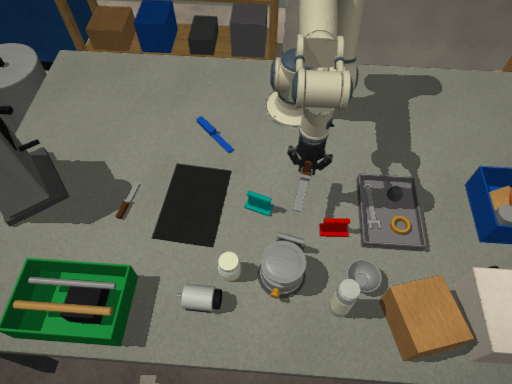

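Emit:
apply_moves:
  steps:
    - [0,4,-1,0,0,2.9,-1]
    - [2,8,-1,0,0,2.9,-1]
    - [4,12,-1,0,0,2.9,-1]
    - [6,16,-1,0,0,2.9,-1]
    - [7.2,20,-1,0,0,2.9,-1]
    - [7.2,24,-1,0,0,2.9,-1]
    - [7.2,28,-1,0,0,2.9,-1]
    - [7.2,32,-1,0,0,2.9,-1]

```text
time_s: 18.5
tcp_pos: [0.4313, -0.2877, 0.1491]
tool_rot: [-3.115, 0.39, 0.005]
force: [1.3, -0.3, -1.4]
grip_width: 0.023
```

Emit:
apply_moves:
  steps:
    - [0,3.6,1,0,0,0,-1]
    - [0,3.6,4,0,0,0,-1]
    - [0,3.6,7,0,0,0,-1]
    - [0,3.6,9,0,0,0,-1]
    - [0,3.6,10,0,0,0,-1]
    - [0,3.6,10,0,0,0,-1]
    - [0,3.6,10,0,0,0,-1]

```text
time_s: 19.08
tcp_pos: [0.4234, -0.3205, 0.0511]
tool_rot: [-3.116, 0.389, 0.002]
force: [-0.1, -0.6, -2.1]
grip_width: 0.0228
```

Run:
```python
from h import *
pose();cap("scene","s14");cap("wrist","w14");pose()
crop("s14",140,150,260,250,6)
```

```text
t 19.08 tcp [ 0.4234 -0.3205  0.0511] yaw -14.25 pitch -0.10 roll -0.09 w 0.0228 F [-0.09 -0.61 -2.08] M [ 0.02  0.02 -0.04]
t 19.18 tcp [ 0.4246 -0.3215  0.0536] yaw -14.24 pitch 0.14 roll 0.02 w 0.0229 F [ 0.39 -0.5  -1.57] M [-0.02  0.06 -0.02]
```

View pics/s14_c.png

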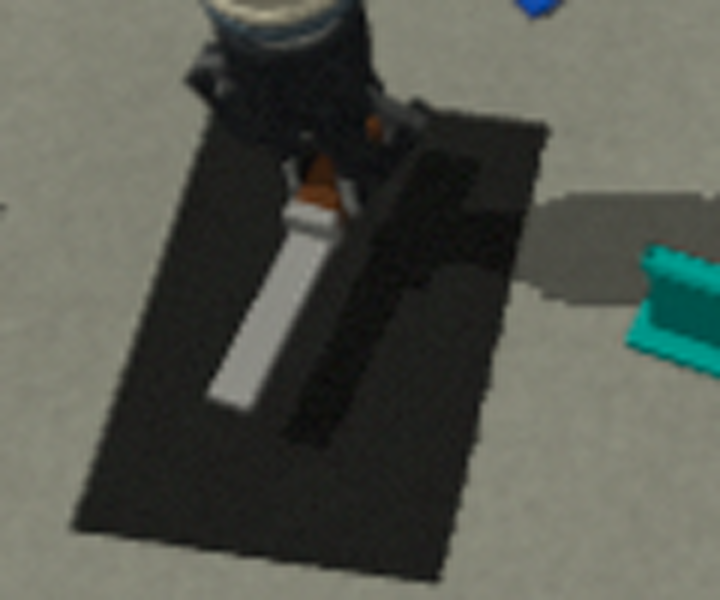

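View pics/w14.png

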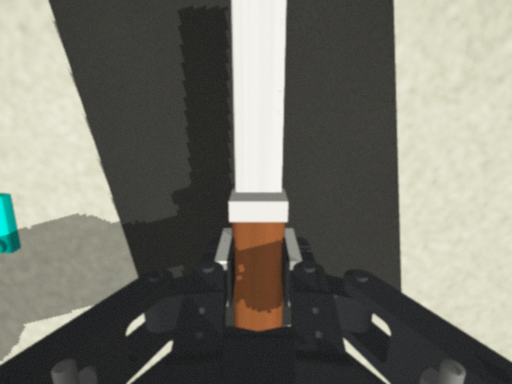

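Emit:
apply_moves:
  steps:
    - [0,0,1.5,0,0,0,-1]
    - [0,0,3,0,0,0,-1]
    - [0,0,4.0,0,0,0,-1]
    - [0,0,4.2,0,0,0,-1]
    - [0,0,4.2,0,0,0,-1]
    - [0,0,4.2,0,0,0,-1]
    - [0,0,4.2,0,0,0,-1]

```text
time_s: 19.77
tcp_pos: [0.4243, -0.3214, 0.0111]
tool_rot: [3.117, -0.39, 0.002]
force: [-0.0, -0.7, -2.1]
grip_width: 0.0232
```

Emit:
apply_moves:
  steps:
    - [0,0,0.05,0,0,0,-1]
    - [0,0,0.1,0,0,0,-1]
    - [0,0,0.1,0,0,0,-1]
    - [0,0,0.1,0,0,0,-1]

```text
time_s: 20.1
tcp_pos: [0.4241, -0.3212, 0.0095]
tool_rot: [-3.117, 0.39, -0.002]
force: [0.4, -0.1, -0.1]
grip_width: 0.0229
```

Just touching the mat (Fz has lost the bar's weight). Opening the gripper part way, then rising.

Emit:
apply_moves:
  steps:
    - [0,0,0,0,0,0,0]
    - [0,0,0,0,0,0,0]
    - [0,0,0,0,0,0,0]
    - [0,0,0,0,0,0,0]
    - [0,0,0,0,0,0,0]

```text
time_s: 20.52
tcp_pos: [0.4238, -0.321, 0.009]
tool_rot: [-3.117, 0.39, -0.0]
force: [0.0, 0.4, -0.5]
grip_width: 0.0427
```

Emit:
apply_moves:
  steps:
    - [0,0,-1,0,0,0,0]
    - [0,0,-3,0,0,0,0]
    - [0,0,-6,0,0,0,0]
    - [0,0,-10,0,0,0,0]
    - [0,0,-12,0,0,0,0]
    - [0,0,-12,0,0,0,0]
    - [0,0,-12,0,0,0,0]

```text
time_s: 21.1
tcp_pos: [0.4246, -0.3217, 0.1316]
tool_rot: [3.116, -0.39, 0.006]
force: [-0.1, -0.4, -0.5]
grip_width: 0.0426
```

Run:
```python
from h import *
pose();cap("wrist","w15");cap("scene","s15");cap("top","t15");pose()
c=load("w15"); im=c["image"]; hsv=cv2.cvtColor(im,cv2.COLOR_RGB2HSV)
roi=np.zeros(im.shape[:2],np.uint8); roi[2:265,215:300]=1
for n,mm,z in(("handle",((hsv[...,1]>130)&(im[...,0]>60)).astype(np.uint8)*roi,.026),("blade",(im.min(2)>150).astype(np.uint8)*roi,.011)):
    k,_=cv2.findContours(mm,cv2.RETR_EXTERNAL,cv2.CHAIN_APPROX_NONE);k=max(k,key=cv2.contourArea)
    P=ray(c,cv2.boxPoints(cv2.minAreaRect(k)),z);print(n,P.mean(0)[:2],P[:,:2].round(3).tolist())
t=load("t0") if 0 else None
def edge(tag,cols,v0,v1,sign):
    g=cv2.GaussianBlur(cv2.cvtColor(load(tag)["image"],cv2.COLOR_RGB2GRAY).astype(np.float32),(0,0),.8); r=[]
    for c in cols:
        d=np.clip(np.gradient(g[v0:v1,c])*sign,0,None); i=d.argmax(); w=d[max(0,i-2):i+3]; r.append(v0+(w*np.arange(max(0,i-2),max(0,i-2)+len(w))).sum()/w.sum())
    return np.array(r)
for nm,cols,v0,v1,sg in(("bottom",range(286,298),273,290,-1),("topleft",range(267,274),238,252,1)):
    print(nm,np.median(edge("s8",cols,v0,v1,sg)-edge("s15",cols,v0,v1,sg))/.142)
crop("s15",140,150,360,315,3.6)
```

```text
t 21.10 tcp [ 0.4246 -0.3217  0.1316] yaw -14.26 pitch 0.23 roll 0.07 w 0.0426 F [-0.05 -0.39 -0.5 ] M [-0.    0.    0.07]
t 21.25 tcp [ 0.4231 -0.3206  0.1274] yaw -14.26 pitch -0.13 roll -0.11 w 0.0424 F [ 0.14  0.24 -0.47] M [-0.02  0.02  0.01]
handle [ 0.40473045 -0.31658319] [[0.446, -0.314], [0.44, -0.338], [0.363, -0.32], [0.37, -0.294]]
blade [ 0.5004046  -0.34147211] [[0.562, -0.344], [0.556, -0.369], [0.438, -0.341], [0.445, -0.312]]
bottom 11.797797466032003
topleft 12.520006454664868
```

View pics/w15.png

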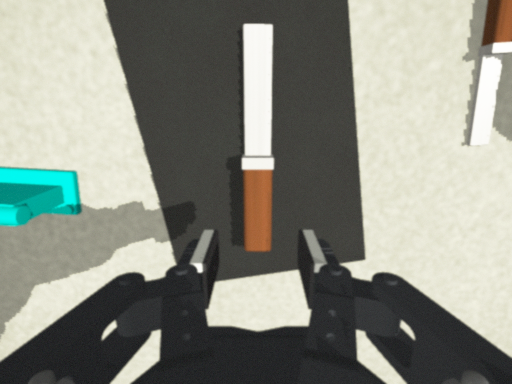

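View pics/s15_c.png

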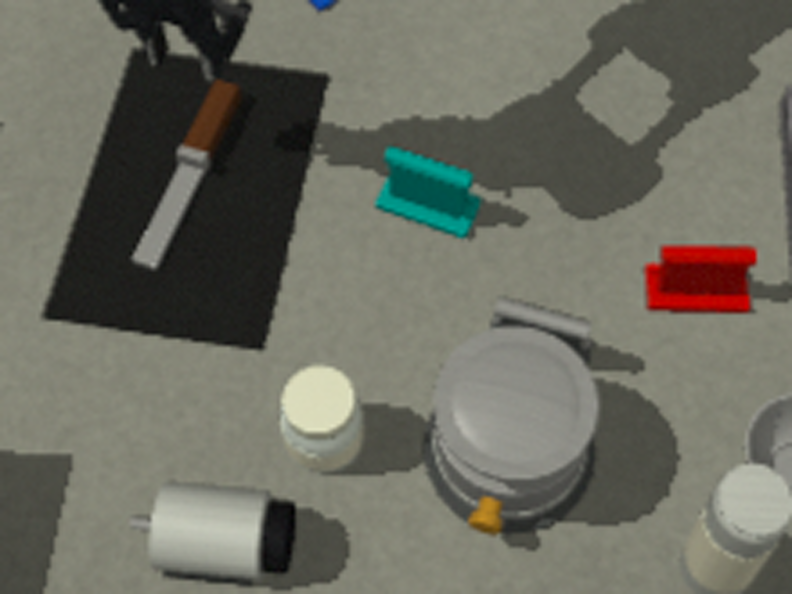

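Emit:
apply_moves:
  steps:
    - [0,0,-2,0,0,0,0]
    - [0,0,-2,0,0,0,0]
    - [0,0,-2,0,0,0,0]
    - [0,0,-2,0,0,0,0]
    - [0,0,-2,0,0,0,0]

```text
time_s: 21.67
tcp_pos: [0.4233, -0.3207, 0.1474]
tool_rot: [-3.115, 0.39, 0.003]
force: [-0.0, 1.4, -0.0]
grip_width: 0.043
```

Run:
```python
from h import *
from rig import manip
pose(); print(manip.job_done())
```

```text
t 21.67 tcp [ 0.4233 -0.3207  0.1474] yaw -14.26 pitch -0.11 roll -0.10 w 0.0430 F [-0.03  1.42 -0.01] M [ 0.01 -0.   -0.05]
the job is handed in; nothing more can be done
None
```

I levered the lid up with the pry bar over the steel pivot rod, drew the bar out, and laid it back on the mat. The job was handed in at about 21.7 s of the 61 s allowed; no verdict is reported.

**Fulcrum and insertion:** The bar touched the rod at the expected height. I slid the blade in 1–2 mm steps until it met the pot's neck at about 8 N, then backed off about 2 mm before prying.

**Lift:** Rim edges in the scene picture, compared with before prying, put the lid about 12 mm above where it started. Both edges I used still gave 11.8 to 12.5 mm after the bar was out and released. Two correlation checks on the lid's texture read lower during the pry, 9 to 10 mm. I trusted the edges because the bright highlights on the lid stay put as it moves. All these readings clear the 8 mm needed.

**Force at the top of the lift:** The wrist force reached about 36 N along the bar. I judged it to be mostly the sloping push from the rod. I could not separate out any contact with the pot, whose limit is 40 N, so I went no further.

**Final state:** The bar lies flat and right side up, with its origin near (0.461, -0.332) m, about 12 mm from the mat's centre. The gripper is open and clear of everything. No bystander looked moved in the last scene picture; I checked that by eye only.

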